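Bolt the service hatch of the dough former

TASK

Lock the service hatch on the deck of the dough former: slide its barrel bolt across through the keeper with the handle still up, then turn the handle fully down into the notch of the guide plate and leave it there. The notch is not always at the same place, so feel or look for it and never force the handle against the plate; leave the things lying around where they are.

Things in the scene. Friction and masses are not known exactly. Their poses are not given: they have to be found in the camera images.
- machine: stainless dough former standing on the table; origin at the centre of its foot print, on the table. Its deck (top face at z = 100 mm) spans x -145 to 145, y -280 to 200 mm in its frame; a raised control head, 190 mm high with its carrying handle, stands at y 200 to 300 mm. The barrel bolt lies along y at x = -20, z = 136 mm; it is shot towards +y and its handle turns over from upright towards +x.
- ball (a point): centre of the black ball, 24 mm across, at the end of the bolt's handle (a square steel bar, 10 x 10 mm). The ball's centre is 64 mm from the rod's axis. It follows the bolt's slide and the handle's turn; its own z axis points outwards along the handle.
- keeper (a point): middle of the keeper, a stirrup on the hatch through which the rod's nose goes; on the rod's axis (machine frame x -20, y 56, z 136 mm), which runs along this point's y axis. At slide 0 the handle stands 171 mm behind it (-y). Two more stirrups carry the rod at y -150 and 13 mm; all are 29 mm wide and 50 mm high above the deck.
- bolt (a joint): slide of the bolt in m: 0 fully drawn back (unlocked), grows as it is shot towards the keeper, hard stop at 0.110. It rubs with about 2.5 N and stays where it is left.
- handle (a joint): turn of the bolt's handle about the rod in rad: 0 upright, growing as it is turned over towards the machine's +x; 1.5 is its stop, fully down (near level). Its friction, about 0.05 N m (0.8 N at the ball), holds it where it is left. Without the notch it meets the plate's top edge at about 0.8 (the edge gives about 1 mm at 10 N).
- guide: dark clamp bar on the deck (12 x 210 x 12 mm, along y), fixed; origin at its underside centre. It carries the guide plate, which is clamped anywhere along it, so this pose does not show where the plate's notch is. The notch takes the handle at one slide value between 0.048 and 0.092, not reported: find it by sight, or with the handle resting lightly on the plate's edge.
- plate_edge (a point): a fixed point on the line of the guide plate's top edge (y along the edge). The plate is upright, aluminium, 6 mm thick, 22 to 28 mm from the rod's axis on the +x side; its top edge is 14 mm above the rod's axis. It has one notch, 15 mm wide, 23 mm deep, open upwards, for the handle bar (10 mm). More than 20 N between handle and plate (8 N at the ball) is forcing it.
- wrench: open-ended steel wrench, 140 mm long, lying on the deck; a bystander, not to be moved
- cutter: thin metal ring cutter, 56 mm across, 32 mm high, standing on the deck; origin at the centre of its underside; a bystander, not to be moved
- pliers: pliers with plastic grips, about 170 mm long, lying on the table; a bystander, not to be moved
- jar: jar, 64 mm across, 75 mm high, on the table; a bystander, not to be moved
- scraper: dough scraper, about 130 x 120 mm, lying on the table; a bystander, not to be moved
- bowl: steel bowl, 140 mm across, 55 mm high, on the table; a bystander, not to be moved
- brush: hand brush lying on the table; a bystander, not to be moved

How it is judged:
On the way:
1. the bolt has been slid at least 40 mm across with its handle still up (less than 1.1 rad) (value of joint bolt above 0.04 m and value of joint handle below 1.1 rad), for 0.1 s.
At the end, for the whole second after the job is handed in: the bolt is across through the keeper (slide above 42 mm) and its handle rests down in the notch (turn above 1.38 rad of 1.5), at rest (value of joint bolt above 0.042 m and value of joint handle above 1.38 rad and velocity of joint handle below 0.05 rad/s); the robot touches nothing.
It fails at once if the handle is forced against the guide plate (more than 20 N) (contact force between handle and guide above 20 N).
It fails at once if a bystander is moved by more than 20 mm (distance of any of wrench, cutter, pliers, jar, scraper, bowl, brush from where it was at the start of the episode above 0.02 m).
It also fails if it takes over 72 s, if anything falls off the work surface, if the arm or the gripper's body presses on something with over 40 N, if the wrist force passes 120 N, or if a joint passes its speed limit or range.

ROBOT

A 6-joint arm with a two-finger parallel gripper is mounted at the origin on the work surface. World frame = base frame: x ahead of the robot, y to its left, z up, the work surface at z = 0. Lengths are in m, angles in rad, forces in N, time in s.
With the tool pointing down it reaches from about 0.25 to 0.775 m from the base axis. Payload 4 kg.
Tool frame: the origin (TCP) lies midway between the tips of the shut fingers; the grasp point (between the pads) lies 19 mm behind it; z points along the fingers, x is the direction in which the jaws open and shut, and the axes are right-handed (so a half turn about z gives the same grasp; the last joint's range is limited). The gripper opens to 94 mm and grips with 3 to 60 N. Pads are 16 mm wide; open, the fingers measure 119 mm over their backs; the gripper's body (75 mm by 177 mm) begins 78 mm behind the grasp point.
Start: joints at [1.243, 0.087, 1.371, -0, 1.684, -0.103], TCP at [0.123, 0.536, 0.206] pointing down, gripper open.
Joint ranges: [-3.1, 3.1], [-0.76, 2.03], [0.27, 2.55], [-1.08, 4.22], [0.17, 2.65], [-2.57, 2.57]. Speed limits (rad/s): [2.79, 2.79, 3.14, 3.14, 3.14, 3.14].

INTERFACE

Orientations are given as [roll, pitch, yaw] about the fixed x, y, z axes, in that order (R = Rz(yaw) Ry(pitch) Rx(roll)).
In Python, from bench import * gives the robot as it stands.
- The arm moves only by the tool play_rows, never from a script. Its argument "rows" is a list of rows, each an object of numbers: "x", "y", "z": the shift along the tool's x, y, z in cm; "twist": the turn about the tool's z in rad; "jaw": the opening, from -1 (shut) to 1 (fully open), so that 0 is half open. In form: [{"x": .., "y": .., "z": .., "twist": .., "jaw": ..}, ...]. A call has 1 to 12 rows; each row shifts and turns the commanded pose from where the row before left it, along the tool's axes as they then stand; what a row does not reach is not made up. A row lasts 1/12 s, in which the tool goes at most 41.7 mm and 7.16 degrees, less where a joint would pass 70% of its speed; a pose out of reach is approached as far as the arm can. A call with a gripper value outside its range is refused whole. The fingers move at their own pace and stop on an object; the grip force is fixed at half the most. Time passes only in rows, so rows that do not move let the fingers close. It gives the time, the measured TCP pose, the force and the opening at its end, in the units of the state.
- get_obs(): the state, without advancing time (a new reading comes with each control period).
- snapshot(name): name is "scene" or "top"; returns a dict with "image" (400x640x3 uint8, red, green, blue), "fx", "fy", "cx", "cy" (pixels), "origin" and "orientation" of the camera in the world. Camera axes: x right, y up, looking along -z (the intrinsics and any distortion apply to the point x, -y, -z); pixel columns grow to the right and rows downward; lengths in m; the calibration is good to about 2 mm. A picture is of the moment at which its call begins. There is no depth.
- close_job(): hands the job in, once; it reports no verdict.
Trained networks look in a picture, given as the dict that the camera call returned (one of the last four; its "shot" number tells which), for a name from the list of things; names that differ only in an ending like _2 or _b are one class to them, and where a whole thing is asked for, a point or a joint stands for the part that bears it (a point fixed in the world has none). Each returns a list of dicts, best first, with "conf" (0 to 1); they miss things now and then, are a little off and sometimes report something else, mostly with a low value. They report only what shows in the picture. A call takes as long as a camera call.
- look_for(picture, query): "xy" ([column, row] in pixels, amid what is visible of it).
- masks_of(picture, query): "region" (400x640 bool, what is visible of it) and "xy" ([column, row] in pixels, amid what is visible of it).
The state is a dict: "time": time; "joint_positions": joint angles; "qvel": joint speeds; "joint_torque": joint torques, N m; "tool_pos": TCP position; "ee_rot": TCP orientation; "wrist_force": force on the tool from outside, world axes, zero at the start; "wrist_torque": the same for the moment, N m; "width": finger opening in m.
Only numpy, scipy, OpenCV 4.12 (cv2) and the standard library are available. Lean on these libraries where they do the work, as an engineer would, in place of code of your own. Each camera call takes 0.05 s, during which the arm holds its last target.

## Working session

There is one attempt and no reset: what is moved stays moved. The work goes in short steps, Python scripts to look and compute and a tool call to move; the robot and the scene stay as the last step left them, time stands still between calls to the robot, and variables do not carry over. Pictures are saved under pics/ and viewed, and the job is handed in when it is done.

Besides the shell and the picture viewer there is one more tool, called as a command line: name --argument value ..., lists and objects as JSON in quotes. play_rows: Moves the arm, as the interface text tells. Its arguments: {"type":"object","properties":{"rows":{"type":"array"}},"required":["rows"]}

```bash
mkdir -p pics; ls
cat > h.py <<'E'
from bench import *
import numpy as np, cv2
from scipy.spatial.transform import Rotation as R
def cam(p):
    o=np.array(p["origin"]); Rm=R.from_euler('xyz',p["orientation"]).as_matrix() if len(np.ravel(p["orientation"]))==3 else np.array(p["orientation"])
    return o,Rm
def proj(p,X):
    o,Rm=cam(p); c=(np.atleast_2d(X)-o)@Rm
    u=p["fx"]*c[:,0]/-c[:,2]+p["cx"]; v=p["fy"]*-c[:,1]/-c[:,2]+p["cy"]
    return np.stack([u,v],1)
def ray(p,uv):
    o,Rm=cam(p); d=np.array([(uv[0]-p["cx"])/p["fx"],-(uv[1]-p["cy"])/p["fy"],-1.0]); d=Rm@d
    return o,d/np.linalg.norm(d)
def atz(p,uv,z):
    o,d=ray(p,uv); return o+d*(z-o[2])/d[2]
def save(p,n): cv2.imwrite("pics/"+n,p["image"][:,:,::-1])
E
python3 - <<'E'
from h import *
print(get_obs())
for n in("scene","top"):
    p=snapshot(n); save(p,n+"0.png"); print({k:v for k,v in p.items() if k!="image"})
    for q in["machine","ball","keeper","guide","wrench","cutter","jar","bowl","bolt","handle"]:
        try: print(n,q,[(np.round(r["xy"],1),round(r["conf"],2)) for r in look_for(p,q)[:2]])
        except Exception as e: print(q,e)
E
```

```text
pics
{'time': 0.0, 'joint_positions': array([ 1.24290464e+00,  8.79341962e-02,  1.37224648e+00, -2.32488376e-05,
        1.68358673e+00, -1.03119724e-01]), 'qvel': array([-5.00537488e-04,  2.18332200e-05, -4.56209490e-04,  1.13340362e-03,
        2.69803381e-03,  1.24661639e-03]), 'joint_torque': array([-1.99434248e-04, -3.40182889e+01, -3.02428830e+01,  7.16803595e-02,
        3.30797606e-02, -1.46070120e-04]), 'tool_pos': array([0.12243212, 0.53563873, 0.20431949]), 'ee_rot': array([-3.14139177e+00,  2.16558078e-03,  1.34602199e+00]), 'wrist_force': array([-0.0337294 ,  0.01023944,  0.36438034]), 'wrist_torque': array([0.02356614, 0.00507062, 0.01687047]), 'width': 0.09425427488398441}
{'fx': 407.29836587153073, 'fy': 407.29836587153073, 'cx': 318.9190380099851, 'cy': 198.5450128130493, 'origin': array([ 1.54947649, -0.26109958,  0.95381891]), 'orientation': array([ 0.9371529 , -0.00513989,  1.31318978]), 'shot': 1}
scene machine [(array([309.9, 238.4]), 0.98), (array([264.2, 199.7]), 0.37)]
scene ball [(array([267. , 199.4]), 0.56)]
scene keeper [(array([310.9, 238.6]), 0.93)]
sce
[... 324 characters left out ...]
y([268.6, 208.8]), 0.65)]
scene handle []
{'fx': 486.03185840378177, 'fy': 486.03185840378177, 'cx': 315.24950395370035, 'cy': 204.20296354928436, 'origin': array([0.11117311, 0.00270485, 1.89357027]), 'orientation': array([ 0.21026502, -0.00377485, -1.52785763]), 'shot': 2}
top machine [(array([325.7, 191. ]), 0.79), (array([433.6, 177.9]), 0.5)]
top ball [(array([364.4, 195.5]), 0.46)]
top keeper [(array([325.8, 192.4]), 0.67)]
top guide [(array([347.9, 226.1]), 0.69), (array([346.1, 191.4]), 0.5)]
top wrench [(array([347.6, 226.2]), 0.73)]
top cutter []
top jar []
top bowl [(array([172.6, 181.1]), 0.83)]
top bolt [(array([363.9, 204.6]), 0.69), (array([363.1, 198.8]), 0.28)]
top handle []
```

View pics/scene0.png

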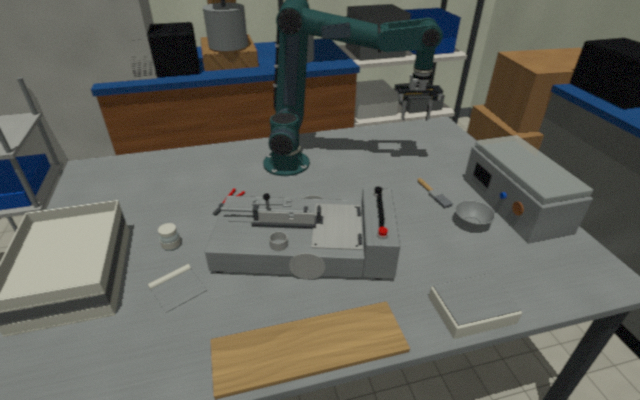

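View pics/top0.png

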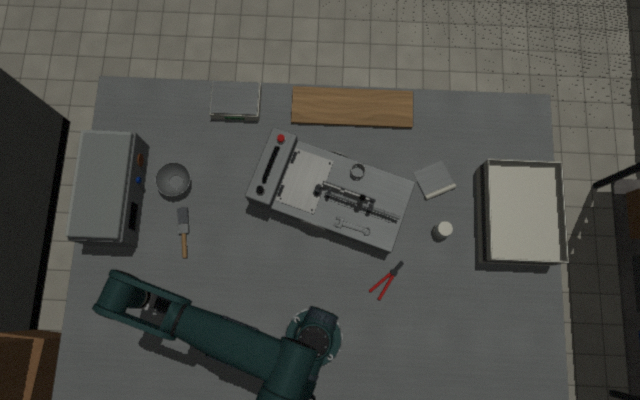

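Run:
```python
import cv2
a=cv2.imread("pics/scene0.png")[170:290,220:380]; cv2.imwrite("pics/sc_crop.png",cv2.resize(a,None,fx=5,fy=5,interpolation=cv2.INTER_CUBIC))
a=cv2.imread("pics/top0.png")[140:260,270:430]; cv2.imwrite("pics/top_crop.png",cv2.resize(a,None,fx=5,fy=5,interpolation=cv2.INTER_CUBIC))
```

```text
(no output)
```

View pics/sc_crop.png

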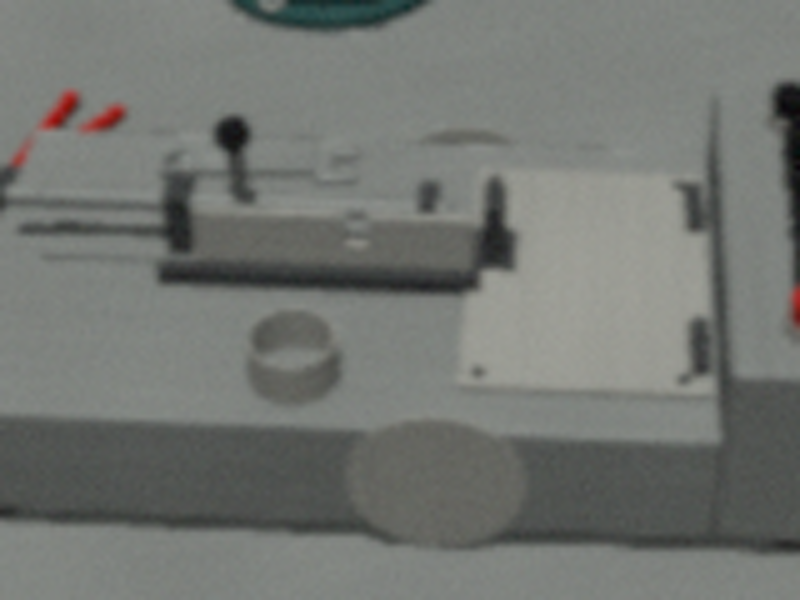

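View pics/top_crop.png

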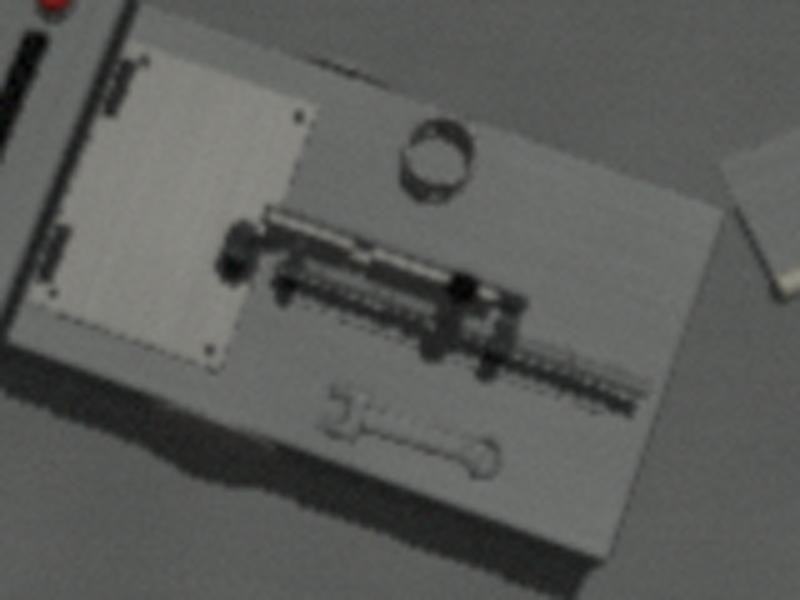

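The scene view shows the upright handle with its ball at about (266, 197). The guide plate's notch shows as a bright gap near (291, 216). In the top view the ball is near (363, 197) and the notch near (343, 191). Next I'll fit the machine pose.

```bash
cat >> h.py <<'E'
def m2w(m,X):
    x,y,t=m; X=np.atleast_2d(X); c,s=np.cos(t),np.sin(t)
    return np.stack([x+c*X[:,0]-s*X[:,1],y+s*X[:,0]+c*X[:,1],X[:,2]],1)
E
cat > fit.py <<'E'
from h import *
from scipy.optimize import least_squares
pt=snapshot("top"); ps=snapshot("scene")
T=lambda u,v:(270+u/5-.4,140+v/5-.4); S=lambda u,v:(220+u/5-.4,170+v/5-.4)
obs=[(pt,T(723,212),(145,-280,100)),(pt,T(605,558),(-145,-280,100)),(pt,T(5,345),(-145,200,100)),(pt,T(140,2),(145,200,100)),
 (ps,S(718,442),(145,200,100)),(pt,T(463,287),None,),(ps,S(232,133),None)]
def res(v):
    m=v[:3]; r=[]
    for p,uv,X in obs:
        if X is None: X=(-20,56-171+v[3]*1000,136+64)
        r+=list(proj(p,m2w(m,np.array(X)/1000))[0]-uv)
    return r
s=least_squares(res,[0.4,-0.1,-0.3,0.0],loss='soft_l1')
print(s.x,np.round(np.reshape(res(s.x),(-1,2)),1))
m=s.x[:3]
np.save("m.npy",s.x)
for p,n,o,c in((pt,"top_o.png",(270,140),0),(ps,"sc_o.png",(220,170),0)):
    im=cv2.resize(p["image"][o[1]:o[1]+120,o[0]:o[0]+160,::-1],None,fx=5,fy=5,interpolation=cv2.INTER_CUBIC)
    def L(pts,col):
        q=proj(p,m2w(m,np.array(pts)/1000)); q=((q-o+.4)*5).astype(int)
        cv2.polylines(im,[q.reshape(-1,1,2)],False,col,1)
    L([(145,200,100),(145,-280,100),(-145,-280,100),(-145,200,100)],(0,0,255))
    L([(-20,-115-60,136),(-20,56,136)],(0,255,0))
    yh=-115+s.x[3]*1000
    L([(-20,yh,136),(-20,yh,200)],(255,0,0))
    for yy in(-150,13,56): L([(-34.5,yy,100),(-34.5,yy,150),(-5.5,yy,150),(-5.5,yy,100)],(255,0,255))
    L([(2,-115,150),(2,56,150),(8,56,150)],(0,255,255))
    for k in (48,92): L([(2,-115+k,150),(8,-115+k,150),(8,-115+k,127)],(0,128,255))
    cv2.imwrite("pics/"+n,im)
o,d=1,1
# notch estimates
for p,uv in((pt,T(363,255)),(ps,S(357,232)),(ps,S(357,217))):
    for z in (.15,.127,.138):
        w=atz(p,uv,z); x,y,t=m; c,s_=np.cos(t),np.sin(t); dx,dy=w[0]-x,w[1]-y
        print(z,np.round(w,4),"mach",np.round([c*dx+s_*dy,-s_*dx+c*dy],4))
E
python3 fit.py
```

```text
[ 0.5491105  -0.05442216 -0.30721092  0.00510565] [[ 1.1 -1.4]
 [ 1.   0.7]
 [-0.1 -0.5]
 [-0.1 -0.6]
 [ 0.8  0.2]
 [-0.5  2.5]
 [-0.1 -1.5]]
0.15 [ 0.5389 -0.0851  0.15  ] mach [-0.0005 -0.0323]
0.127 [ 0.5445 -0.0862  0.127 ] mach [ 0.0052 -0.0317]
0.138 [ 0.5418 -0.0857  0.138 ] mach [ 0.0025 -0.032 ]
0.15 [ 0.5605 -0.0872  0.15  ] mach [ 0.0207 -0.0278]
0.127 [ 0.5322 -0.0822  0.127 ] mach [-0.0077 -0.0316]
0.138 [ 0.5457 -0.0846  0.138 ] mach [ 0.0059 -0.0297]
0.15 [ 0.5456 -0.0841  0.15  ] mach [ 0.0056 -0.0293]
0.127 [ 0.5168 -0.079   0.127 ] mach [-0.0233 -0.0332]
0.138 [ 0.5306 -0.0814  0.138 ] mach [-0.0095 -0.0314]
```

View pics/top_o.png

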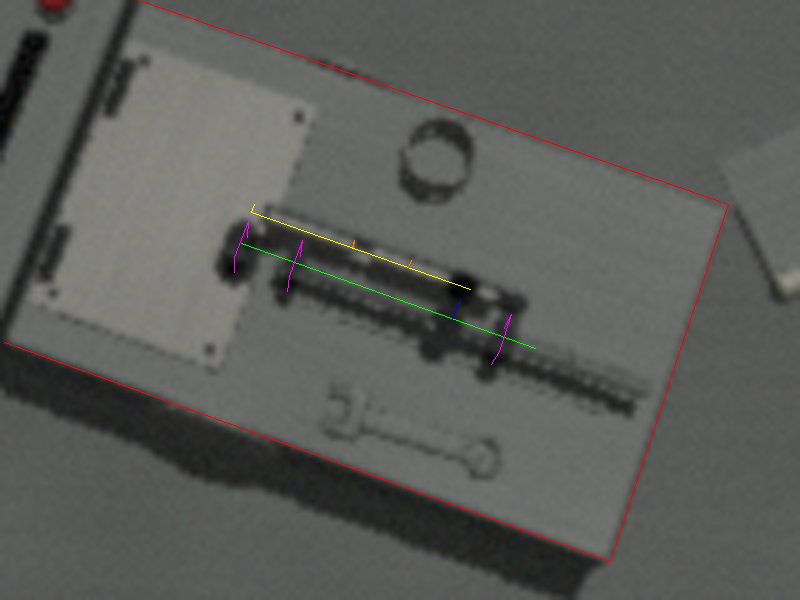

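View pics/sc_o.png

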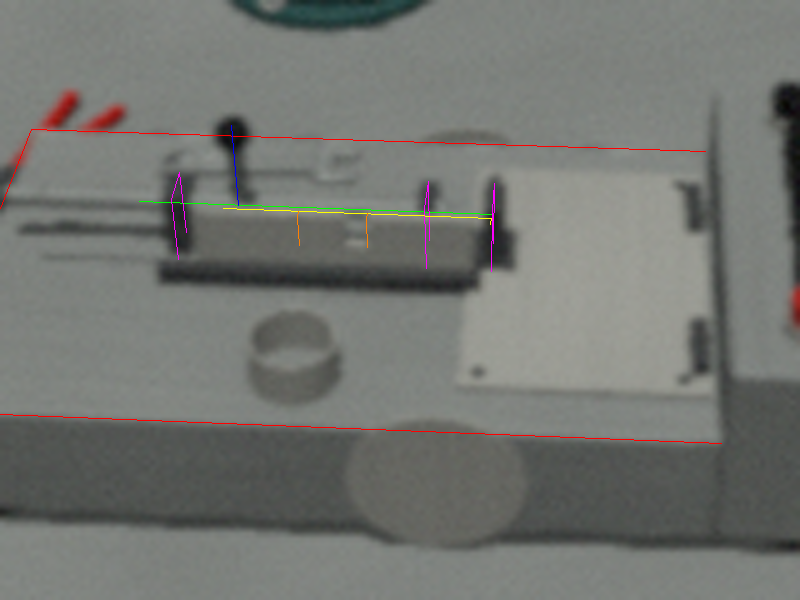

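The overlay fits to within about 2 px, but the ball sits a few mm towards +x, so the handle may be slightly turned. I'll refine the fit with turn as a free parameter and locate the cutter.

```bash
cat > fit2.py <<'E'
from h import *
from scipy.optimize import least_squares
pt=snapshot("top"); ps=snapshot("scene")
T=lambda u,v:(270+u/5-.4,140+v/5-.4); S=lambda u,v:(220+u/5-.4,170+v/5-.4)
obs=[(pt,T(723,208),(145,-280,100)),(pt,T(605,560),(-145,-280,100)),(pt,T(5,343),(-145,200,100)),(pt,T(140,2),(145,200,100)),
 (ps,S(720,442),(145,200,100)),(pt,T(463,287),None,),(ps,S(232,133),None),(ps,S(349,224),'n-'),(ps,S(367,224),'n+'),(pt,T(363,256),'n')]
def res(v):
    m=v[:3]; r=[]
    for p,uv,X in obs:
        if X is None: X=(-20+64*np.sin(v[4]),56-171+v[3]*1000,136+64*np.cos(v[4]))
        elif X=='n': X=(5,v[5]*1000-115,150)
        elif X=='n-': X=(8,v[5]*1000-115-7.5,138)
        elif X=='n+': X=(8,v[5]*1000-115+7.5,138)
        r+=list(proj(p,m2w(m,np.array(X)/1000))[0]-uv)
    return r
s=least_squares(res,[0.55,-0.05,-0.3,0.0,0,.08],loss='soft_l1')
print(np.round(s.x,4),"\n",np.round(np.reshape(res(s.x),(-1,2)),1))
m=s.x[:3]; np.save("m.npy",s.x)
v=s.x
print("ball w",m2w(m,[-.02+.064*np.sin(v[4]),-.115+v[3],.136+.064*np.cos(v[4])]))
def tom(w):
    x,y,t=m; c,s_=np.cos(t),np.sin(t); dx,dy=w[0]-x,w[1]-y
    return np.round([c*dx+s_*dy,-s_*dx+c*dy],4)
print("cutter base/top",tom(atz(pt,T(437,165),.116)),tom(atz(ps,S(294,356),.116)))
for n,a,b in(("top",pt,None),("scene",ps,None)):
    for q in["ball","cutter","wrench"]:
        for r in masks_of(a,q)[:1]: print(n,q,np.round(r["xy"],1),round(r["conf"],2),r["region"].sum())
E
python3 fit2.py
```

```text
[ 0.5463 -0.0527 -0.3119  0.0056  0.1914  0.0838] 
 [[ 0.7  0.5]
 [ 0.2  1.3]
 [-0.7  0.4]
 [-0.4 -0.1]
 [ 0.4 -0.3]
 [-0.1  0.3]
 [-0.   0.4]
 [-0.9  1.3]
 [ 0.2  1.4]
 [-0.3 -0.9]]
ball w [[ 0.5053031  -0.15438578  0.19883187]]
cutter base/top [ 0.097  -0.0612] [ 0.1041 -0.0593]
top ball [365.3 196.7] 0.59 63
top cutter [355.6 166.3] 0.57 45
top wrench [349.6 226.9] 0.44 187
scene cutter [280.2 238.4] 0.81 225
scene wrench [280.7 202.8] 0.74 162
```

play_rows --rows '[{"z":-3,"twist":0.087},{"z":-3.5},{"z":-3.5},{"z":-3},{"x":-1,"y":1},{"x":-2,"y":2.1},{"x":-2,"y":2.1},{"x":-2,"y":2.1},{"x":-2,"y":2.1},{"x":-2,"y":2.1},{"x":-2,"y":2.1},{"x":-2,"y":2.1}]'

```text
schema error: expected keys x, y, z, twist, jaw
```

play_rows --rows '[{"x":-2,"y":2.1},{"x":-2,"y":2.1},{"x":-2,"y":2.1},{"x":-2,"y":2.1},{"x":-2,"y":2.1},{"x":-2,"y":2.1},{"x":-2,"y":2.1},{"x":-2,"y":2.1},{"x":-2,"y":2.1},{"x":-2,"y":2.1}]'

```text
schema error: expected keys x, y, z, twist, jaw
```

play_rows --rows '[{"x":0,"y":0,"z":-3,"twist":0.087,"jaw":1},{"x":0,"y":0,"z":-3.5,"twist":0,"jaw":1},{"x":0,"y":0,"z":-3.5,"twist":0,"jaw":1},{"x":0,"y":0,"z":-3,"twist":0,"jaw":1},{"x":-1,"y":1,"z":0,"twist":0,"jaw":1},{"x":-2,"y":2.1,"z":0,"twist":0,"jaw":1},{"x":-2,"y":2.1,"z":0,"twist":0,"jaw":1},{"x":-2,"y":2.1,"z":0,"twist":0,"jaw":1},{"x":-2,"y":2.1,"z":0,"twist":0,"jaw":1},{"x":-2,"y":2.1,"z":0,"twist":0,"jaw":1},{"x":-2,"y":2.1,"z":0,"twist":0,"jaw":1},{"x":-2,"y":2.1,"z":0,"twist":0,"jaw":1}]'

```text
time: 2.6
tool_pos: [0.2263, 0.3439, 0.3356]
ee_rot: [3.141, -0.001, 1.259]
wrist_force: [-0.3, -0.5, -0.2]
width: 0.0939
```

play_rows --rows '[{"x":-2,"y":2.1,"z":0,"twist":0,"jaw":1},{"x":-2,"y":2.1,"z":0,"twist":0,"jaw":1},{"x":-2,"y":2.1,"z":0,"twist":0,"jaw":1},{"x":-2,"y":2.1,"z":0,"twist":0,"jaw":1},{"x":-2,"y":2.1,"z":0,"twist":0,"jaw":1},{"x":-2,"y":2.1,"z":0,"twist":0,"jaw":1},{"x":-2,"y":2.1,"z":0,"twist":0,"jaw":1},{"x":-2,"y":2.1,"z":0,"twist":0,"jaw":1},{"x":-2,"y":2.1,"z":0,"twist":0,"jaw":1},{"x":-2,"y":2.1,"z":0,"twist":0,"jaw":1}]'

```text
time: 3.43
tool_pos: [0.3649, 0.0891, 0.3358]
ee_rot: [3.141, -0.001, 1.259]
wrist_force: [0.5, 0.4, -0.2]
width: 0.0939
```

play_rows --rows '[{"x":-2,"y":2.1,"z":0,"twist":0,"jaw":1},{"x":-2,"y":2.1,"z":0,"twist":0,"jaw":1},{"x":-2,"y":2.1,"z":0,"twist":0,"jaw":1},{"x":-2,"y":2.1,"z":0,"twist":0,"jaw":1},{"x":-2,"y":2.1,"z":0,"twist":0,"jaw":1},{"x":-2,"y":2.1,"z":0,"twist":0,"jaw":1},{"x":-2,"y":2.1,"z":0,"twist":0,"jaw":1},{"x":-2,"y":2.1,"z":0,"twist":0,"jaw":1},{"x":-2,"y":2.1,"z":0,"twist":0,"jaw":0.5},{"x":-0.9,"y":2,"z":0,"twist":0,"jaw":0.2},{"x":0,"y":0,"z":0,"twist":0,"jaw":0.1},{"x":0,"y":0,"z":0,"twist":0,"jaw":0.1}]'

```text
time: 4.43
tool_pos: [0.5056, -0.1541, 0.3344]
ee_rot: [-3.139, -0.001, 1.258]
wrist_force: [-0.4, 0.5, -0.6]
width: 0.0706
```

Run:
```python
from h import *
o=get_obs(); print(o["tool_pos"],o["ee_rot"],o["width"],o["wrist_force"])
for n,c in(("top",(290,130)),("scene",(220,130))):
    p=snapshot(n)
    im=p["image"][c[1]:c[1]+120,c[0]:c[0]+160,::-1]
    im=cv2.resize(im,None,fx=5,fy=5,interpolation=cv2.INTER_CUBIC)
    q=((proj(p,o["tool_pos"])-c+.5)*5).astype(int)[0]; cv2.circle(im,tuple(int(a) for a in q),4,(0,255,0),1)
    cv2.imwrite(f"pics/{n}1.png",im)
```

```text
[ 0.50564901 -0.15414761  0.33443819] [-3.13930335e+00 -5.13145340e-04  1.25775208e+00] 0.07060296204684714 [-0.37262461  0.53973772 -0.56464762]
```

View pics/scene1.png

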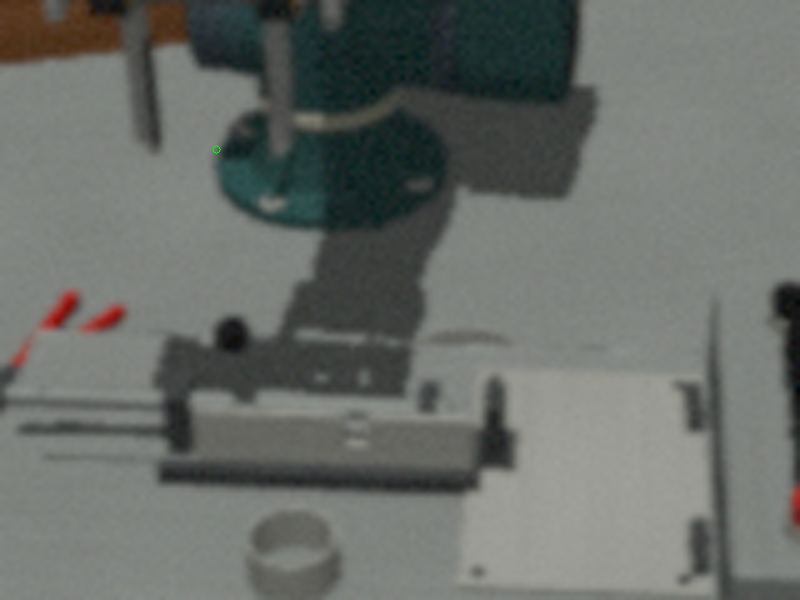

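View pics/top1.png

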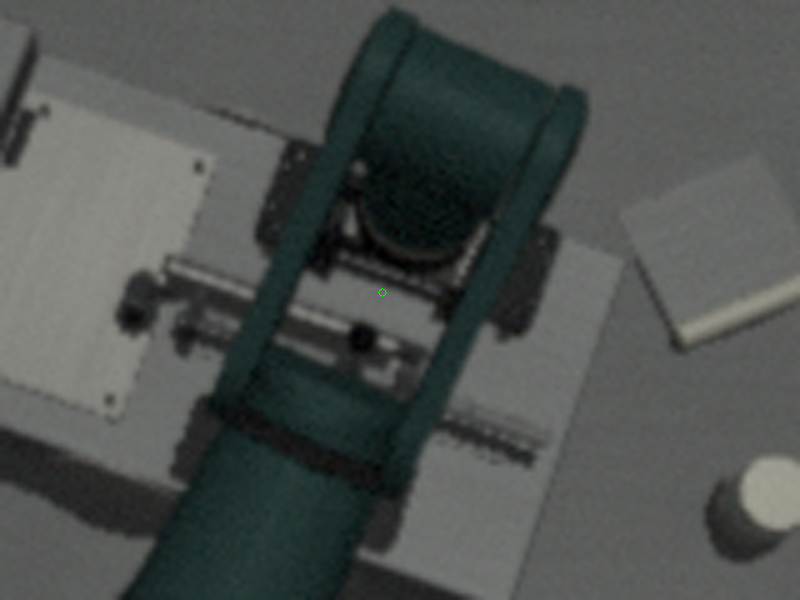

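play_rows --rows '[{"x":0,"y":0,"z":2,"twist":0,"jaw":0.1},{"x":0,"y":0,"z":2.5,"twist":0,"jaw":0.1},{"x":0,"y":0,"z":2.5,"twist":0,"jaw":0.1},{"x":0,"y":0,"z":2.5,"twist":0,"jaw":0.1},{"x":0,"y":0,"z":1,"twist":0,"jaw":0.1},{"x":0,"y":0,"z":0,"twist":0,"jaw":0.1},{"x":0,"y":0,"z":0,"twist":0,"jaw":0.1}]'

```text
time: 5.12
tool_pos: [0.5053, -0.1529, 0.2314]
ee_rot: [3.141, -0.0, 1.26]
wrist_force: [-0.6, -1.0, 0.9]
width: 0.0516
```

Run:
```python
from h import *
o=get_obs(); print(o["tool_pos"],o["ee_rot"],o["width"],o["wrist_force"])
for n,c in(("top",(290,130)),("scene",(220,150))):
    p=snapshot(n)
    im=p["image"][c[1]:c[1]+120,c[0]:c[0]+160,::-1]
    im=cv2.resize(im,None,fx=5,fy=5,interpolation=cv2.INTER_CUBIC)
    q=((proj(p,o["tool_pos"])-c+.5)*5).astype(int)[0]; cv2.circle(im,tuple(int(a) for a in q),4,(0,255,0),1)
    cv2.imwrite(f"pics/{n}2.png",im)
```

```text
[ 0.50534429 -0.1529335   0.2313594 ] [ 3.14086868e+00 -1.12438879e-04  1.25984050e+00] 0.05160768190766168 [-0.61656807 -1.02443853  0.90412204]
```

View pics/scene2.png

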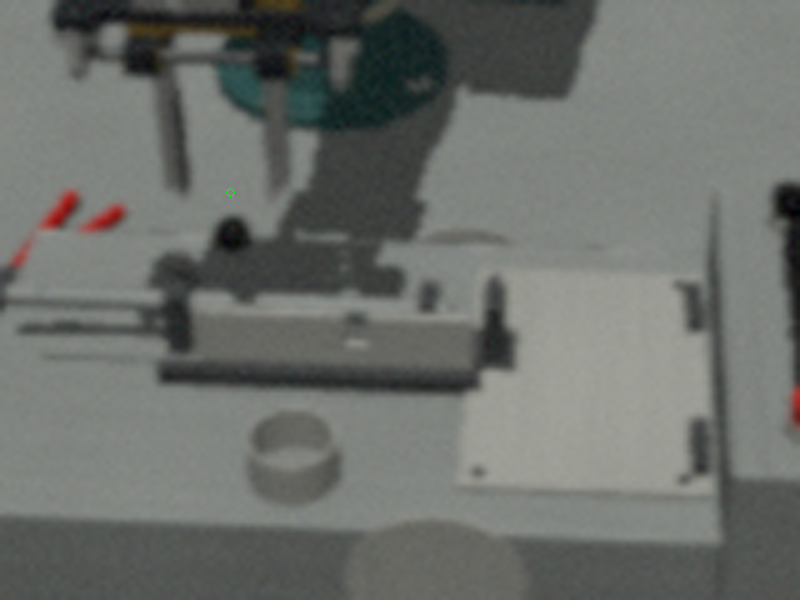

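View pics/top2.png

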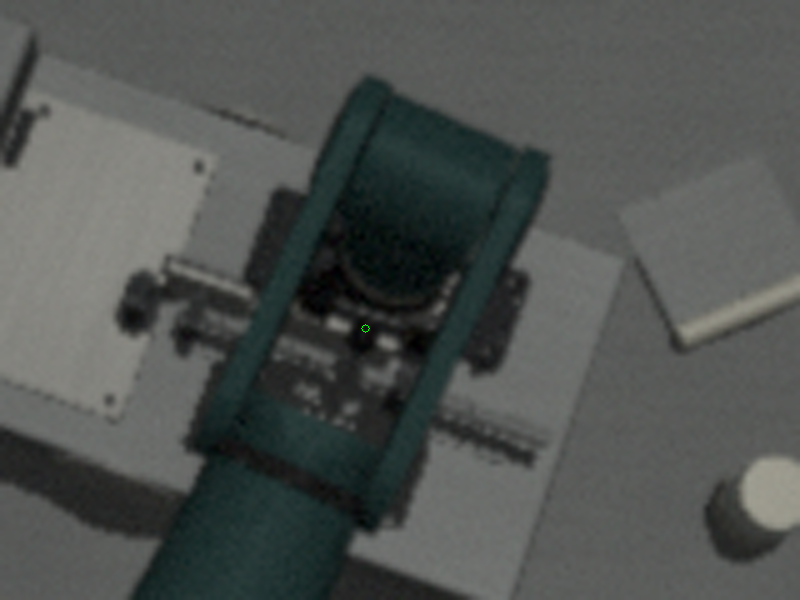

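play_rows --rows '[{"x":0,"y":0,"z":1.5,"twist":0,"jaw":0.1},{"x":0,"y":0,"z":2,"twist":0,"jaw":0.1},{"x":0,"y":0,"z":1.2,"twist":0,"jaw":0.1},{"x":0,"y":0,"z":0,"twist":0,"jaw":0.1},{"x":0,"y":0,"z":0,"twist":0,"jaw":-0.2},{"x":0,"y":0,"z":0,"twist":0,"jaw":-0.3},{"x":0,"y":0,"z":0,"twist":0,"jaw":-0.4},{"x":0,"y":0,"z":0,"twist":0,"jaw":-0.5},{"x":0,"y":0,"z":0,"twist":0,"jaw":-0.5}]'

```text
time: 5.97
tool_pos: [0.5059, -0.154, 0.1845]
ee_rot: [3.14, 0.001, 1.259]
wrist_force: [-0.2, -2.2, 1.7]
width: 0.0244
```

play_rows --rows '[{"x":0,"y":0,"z":0,"twist":0,"jaw":-0.7},{"x":0.5,"y":0,"z":0,"twist":0,"jaw":-0.7},{"x":0.5,"y":0,"z":0,"twist":0,"jaw":-0.7},{"x":0,"y":0,"z":0,"twist":0,"jaw":-0.7}]'

```text
time: 6.3
tool_pos: [0.5093, -0.1435, 0.1845]
ee_rot: [3.139, -0.0, 1.26]
wrist_force: [-0.8, -0.9, 4.6]
width: 0.0224
```

```bash
cat > look.py <<'E'
from h import *
import sys
k=sys.argv[1]
o=get_obs(); print(o["time"],o["tool_pos"],o["ee_rot"],o["width"],o["wrist_force"])
v=np.load("m.npy"); m=v[:3]; x,y,t=m; c_,s_=np.cos(t),np.sin(t); dx,dy=o["tool_pos"][:2]-m[:2]
print("tcp mach mm",np.round(1000*np.array([c_*dx+s_*dy,-s_*dx+c_*dy]),1),"slide est",np.round(1000*(-s_*dx+c_*dy)+115,1))
for n,c in(("top",(290,130)),("scene",(220,150))):
    p=snapshot(n)
    im=p["image"][c[1]:c[1]+120,c[0]:c[0]+160,::-1]
    im=cv2.resize(im,None,fx=5,fy=5,interpolation=cv2.INTER_CUBIC)
    q=((proj(p,o["tool_pos"])-c+.5)*5).astype(int)[0]; cv2.circle(im,tuple(int(a) for a in q),4,(0,255,0),1)
    cv2.imwrite(f"pics/{n}{k}.png",im)
E
python3 look.py 3
```

```text
6.3 [ 0.50929572 -0.14348267  0.18447571] [ 3.13949190e+00 -3.00979215e-04  1.25966644e+00] 0.02244808395190682 [-0.76501827 -0.86515901  4.57626825]
tcp mach mm [ -7.4 -97.8] slide est 17.2
```

View pics/scene3.png

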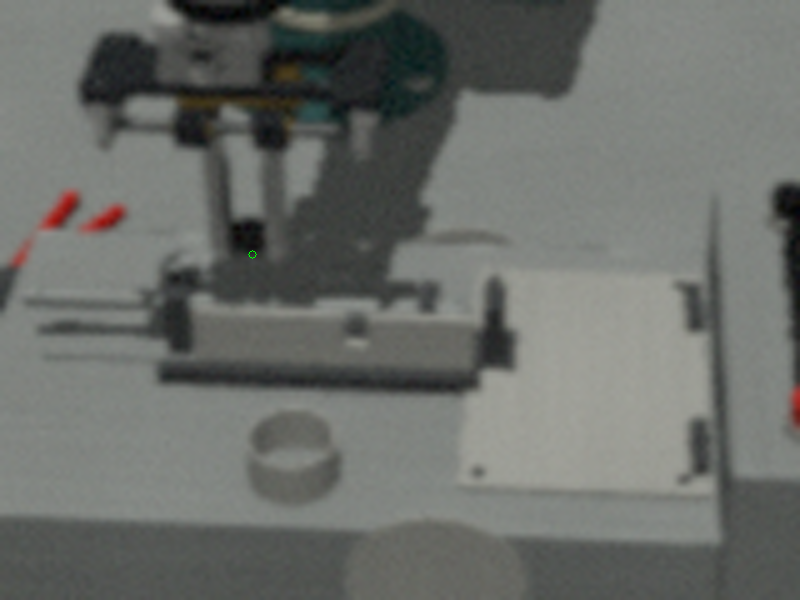

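View pics/top3.png

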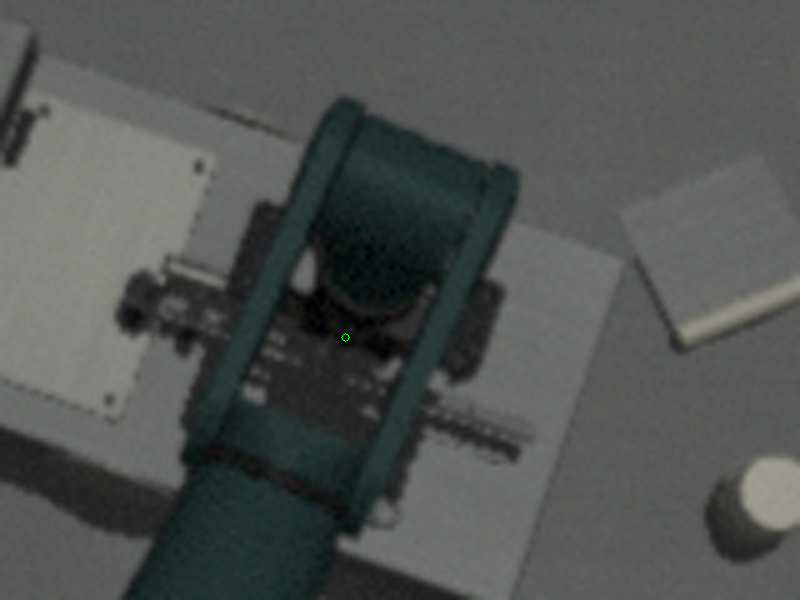

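Run:
```python
from h import *
v=np.load("m.npy"); m=v[:3]
pt=snapshot("top"); ps=snapshot("scene")
for X in [(-20,-109.4,200),(-8,-109.4,199),(0,-109.4,197),(4,-109.4,195)]:
    w=m2w(m,np.array(X)/1000); print(X,w,"top crop",(proj(pt,w)-[290,130]+.5)*5,"scene crop150",(proj(ps,w)-[220,150]+.5)*5)
for n in("scene","top"):
  p={"scene":ps,"top":pt}[n]
  for q in("ball","bolt"):
    for r in masks_of(p,q)[:2]: print(n,q,r["xy"],r["conf"])
o=get_obs(); print(o["wrist_force"],o["wrist_torque"])
```

```text
(-20, -109.4, 200) [[ 0.49370782 -0.15068347  0.2       ]] top crop [[357.40236717 354.30923239]] scene crop150 [[235.16872814 222.62611424]]
(-8, -109.4, 199) [[ 0.5051289  -0.15436573  0.199     ]] top crop [[362.78492883 339.26071178]] scene crop150 [[232.27444081 235.01038057]]
(0, -109.4, 197) [[ 0.51274295 -0.15682058  0.197     ]] top crop [[366.17695291 329.68177869]] scene crop150 [[230.4760679  245.07911288]]
(4, -109.4, 195) [[ 0.51654997 -0.158048    0.195     ]] top crop [[367.72853469 325.22479156]] scene crop150 [[229.68735185 251.42961968]]
scene ball [269.4, 199.6] 0.4
scene bolt [271.6, 208.8] 0.64
scene bolt [284.7, 219.3] 0.32
top ball [328.6, 184.6] 0.68
top bolt [357.3, 205.3] 0.82
[ 0.35567587 -0.99521077  5.05089802] [-0.21787324 -0.03077625 -0.010637  ]
```

play_rows --rows '[{"x":0.7,"y":0,"z":0,"twist":0,"jaw":-0.7},{"x":1,"y":0,"z":0,"twist":0,"jaw":-0.7},{"x":1,"y":0,"z":0,"twist":0,"jaw":-0.7},{"x":1,"y":0,"z":0,"twist":0,"jaw":-0.7},{"x":0.8,"y":0,"z":0,"twist":0,"jaw":-0.7},{"x":0,"y":0,"z":0,"twist":0,"jaw":-0.7},{"x":0,"y":0,"z":0,"twist":0,"jaw":-0.7}]'

```text
time: 7.28
tool_pos: [0.5234, -0.0999, 0.1845]
ee_rot: [3.139, -0.002, 1.26]
wrist_force: [1.0, 1.8, 5.4]
width: 0.0224
```

```bash
python3 look.py 4
```

```text
7.2833 [ 0.5233689  -0.09990996  0.18447104] [ 3.13933723e+00 -2.25331090e-03  1.26047362e+00] 0.022423168724860155 [0.9802519  1.80625479 5.38185123]
tcp mach mm [ -7.4 -52. ] slide est 63.0
```

View pics/scene4.png

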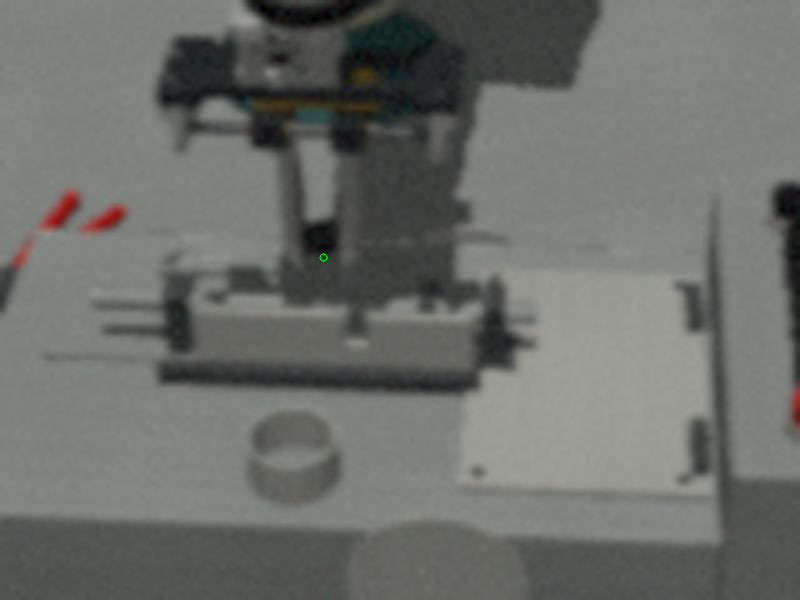

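View pics/top4.png

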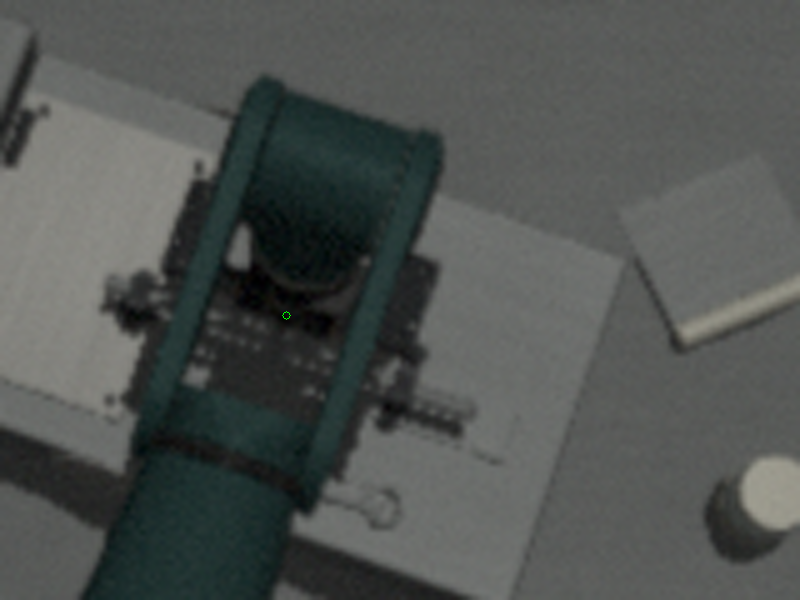

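Run:
```python
from h import *
a=cv2.imread("pics/scene0.png",0).astype(int)
print("cols 284..298"); 
for r in range(210,222): print(r,a[r,282:300])
t=cv2.imread("pics/top0.png",0).astype(int)
print("top cols 332..352")
for r in range(184,198): print(r,t[r,332:353])
ps=snapshot("scene"); pt=snapshot("top"); v=np.load("m.npy"); m=v[:3]
for y in(-41,-36,-31,-26,-21):
    print(y,np.round(proj(ps,m2w(m,np.array([[8,y,150],[8,y,138],[8,y,127]])/1000)),1).tolist(),np.round(proj(pt,m2w(m,np.array([[5,y,150]])/1000)),1).tolist())
```

```text
cols 284..298
210 [139 137 140 138 141 138 140 139 138 137 138 134 136 138 138 134 133 134]
211 [136 136 138 137 137 135 136 131 129 133 130 134 136 136 136 137 137 135]
212 [140 140 139 139 136 131 127 117 111 110 112 125 132 134 134 137 135 134]
213 [120 120 122 122 119 120 118 109 101  98 103 116 128 132 133 132 131 131]
214 [101 102 102 102 105 105 106 115 118 121 119 116 112 110 112 112 109 113]
215 [100  99 104 100  96 100 101 111 122 123 120 113 103  99 101 102 101 102]
216 [103 100 101 101  98  97  97  94 104 104 107 105 101  98  98  98 101  99]
217 [102 100  99  99 101 100  95  98 106 102 102 100  99 101 103 101 100 102]
218 [ 99  98  97 100 100  98 103 120 131 132 130 117 102  98 102 100 100 100]
219 [101  99  99 100  99  99 102 110 116 121 120 109 101  97  99 100  99 101]
220 [102 104 101 102 102 103 102 104 100 105 102 102 101 101 101 103  99  98]
221 [102  97  98  99  99 102 101 101 101  98 101 101 103  99 101 100  99  96]
top cols 332..352
184 [ 81  84  81  91  97  99 101 102 104 102 104 105 103 105 105 104 103 105
 105 106 102]
185 [109  92  81  84  85  89  90  96  99 
[... 703 characters left out ...]
  73  67  59  58  55  43  42  46  47  42  39  44  47  55  74
  96  98 113]
194 [74 76 77 90 89 87 81 80 61 60 60 44 36 41 38 43 42 46 49 59 77]
195 [65 64 68 79 89 94 94 92 86 87 82 52 42 40 39 42 41 41 43 41 48]
196 [71 68 56 62 68 71 81 88 93 94 89 79 69 60 50 44 37 40 41 40 39]
197 [42 40 52 63 53 56 67 64 73 81 90 90 83 76 72 65 56 44 44 40 38]
-41 [[287.6, 212.7], [287.8, 215.6], [287.9, 218.3]] [[344.4, 190.8]]
-36 [[289.2, 212.7], [289.3, 215.7], [289.5, 218.4]] [[343.1, 190.3]]
-31 [[290.8, 212.8], [290.9, 215.8], [291.0, 218.4]] [[341.9, 189.9]]
-26 [[292.3, 212.9], [292.4, 215.8], [292.6, 218.5]] [[340.6, 189.4]]
-21 [[293.9, 212.9], [294.0, 215.9], [294.1, 218.5]] [[339.3, 189.0]]
```

play_rows --rows '[{"x":0.7,"y":0,"z":0,"twist":0,"jaw":-0.7},{"x":0.8,"y":0,"z":0,"twist":0,"jaw":-0.7},{"x":0.6,"y":0,"z":0,"twist":0,"jaw":-0.7},{"x":0,"y":0,"z":0,"twist":0,"jaw":-0.7},{"x":0,"y":0,"z":0,"twist":0,"jaw":-0.7}]'

```text
time: 7.9
tool_pos: [0.5297, -0.0804, 0.1845]
ee_rot: [3.139, -0.002, 1.26]
wrist_force: [1.2, 0.2, 5.6]
width: 0.0224
```

```bash
python3 look.py 5
python3 - <<'E'
from h import *
a=cv2.imread("pics/scene5.png"); 
ps=snapshot("scene"); v=np.load("m.npy"); m=v[:3]
for y in(-109.4,-52,-36,-31,-26): print(y,np.round((proj(ps,m2w(m,np.array([[-8,y,199],[8,y,138]])/1000))-[220,150]+.5)*5,1).tolist())
c=ps["image"][185:225,270:310,::-1]; cv2.imwrite("pics/sz5.png",cv2.resize(c,None,fx=14,fy=14,interpolation=cv2.INTER_CUBIC))
E
```

```text
7.9 [ 0.52967241 -0.08036664  0.18445947] [ 3.13938034e+00 -1.56135529e-03  1.26004258e+00] 0.02235150361601033 [1.17592011 0.1759571  5.6384056 ]
tcp mach mm [ -7.3 -31.4] slide est 83.6
-109.4 [[232.3, 235.0], [235.1, 326.6]]
-52 [[323.0, 238.3], [324.2, 330.0]]
-36 [[348.3, 239.2], [349.1, 331.0]]
-31 [[356.3, 239.5], [356.9, 331.3]]
-26 [[364.2, 239.8], [364.7, 331.6]]
```

View pics/scene5.png

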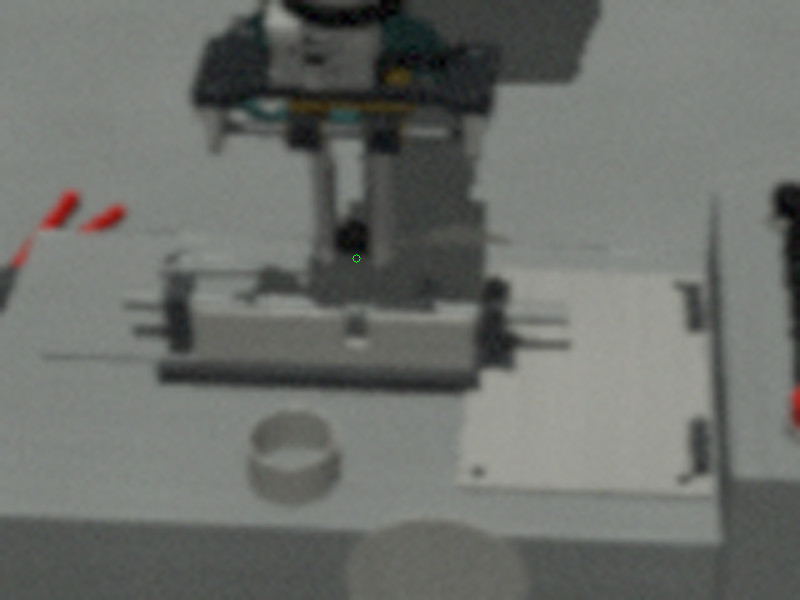

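View pics/sz5.png

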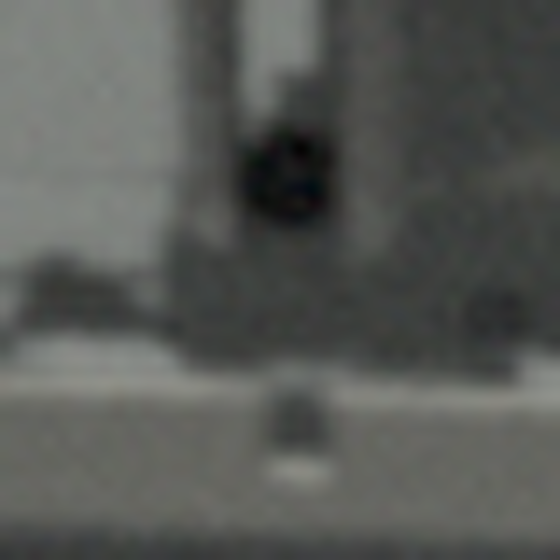

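Run:
```python
import numpy as np
t=np.round(np.arange(.19,1.551,.08),3)
for a,b in zip(t[:-1],t[1:]): print(b, np.round([6.4*(np.sin(b)-np.sin(a)),6.4*(np.cos(a)-np.cos(b))],2))
```

```text
0.27 [0.5  0.12]
0.35 [0.49 0.16]
0.43 [0.47 0.19]
0.51 [0.46 0.23]
0.59 [0.44 0.27]
0.67 [0.41 0.3 ]
0.75 [0.39 0.33]
0.83 [0.36 0.36]
0.91 [0.33 0.39]
0.99 [0.3  0.42]
1.07 [0.26 0.44]
1.15 [0.23 0.46]
1.23 [0.19 0.48]
1.31 [0.15 0.49]
1.39 [0.11 0.5 ]
1.47 [0.07 0.51]
1.55 [0.03 0.51]
```

play_rows --rows '[{"x":0.12,"y":0,"z":0,"twist":0,"jaw":-0.7},{"x":0,"y":0,"z":0,"twist":0,"jaw":-0.7},{"x":0,"y":0,"z":0,"twist":0,"jaw":-0.7}]'

```text
time: 8.3
tool_pos: [0.5298, -0.08, 0.1844]
ee_rot: [3.139, -0.0, 1.259]
wrist_force: [0.3, -1.3, 5.4]
width: 0.0222
```

play_rows --rows '[{"x":0,"y":0.5,"z":0.12,"twist":0,"jaw":-0.7},{"x":0,"y":0.49,"z":0.16,"twist":0,"jaw":-0.7},{"x":0,"y":0,"z":0,"twist":0,"jaw":-0.7}]'

```text
time: 8.55
tool_pos: [0.5396, -0.0832, 0.1815]
ee_rot: [3.14, -0.001, 1.259]
wrist_force: [-0.1, -1.8, 5.5]
width: 0.0223
```

play_rows --rows '[{"x":0,"y":0.47,"z":0.19,"twist":0,"jaw":-0.7},{"x":0,"y":0.46,"z":0.23,"twist":0,"jaw":-0.7},{"x":0,"y":0.44,"z":0.27,"twist":0,"jaw":-0.7},{"x":0,"y":0,"z":0,"twist":0,"jaw":-0.7}]'

```text
time: 8.88
tool_pos: [0.5529, -0.0874, 0.174]
ee_rot: [3.139, -0.001, 1.259]
wrist_force: [1.3, -1.9, 4.4]
width: 0.0225
```

```bash
python3 look.py 6
python3 - <<'E'
from h import *
ps=snapshot("scene")
c=ps["image"][185:225,270:310,::-1]; cv2.imwrite("pics/sz6.png",cv2.resize(c,None,fx=14,fy=14,interpolation=cv2.INTER_CUBIC))
E
```

```text
8.8833 [ 0.55290648 -0.08742525  0.1740298 ] [ 3.13945617e+00 -7.20940564e-04  1.25911179e+00] 0.022499926886683185 [ 1.32136455 -1.93479208  4.35758364]
tcp mach mm [ 16.9 -31. ] slide est 84.0
```

View pics/scene6.png

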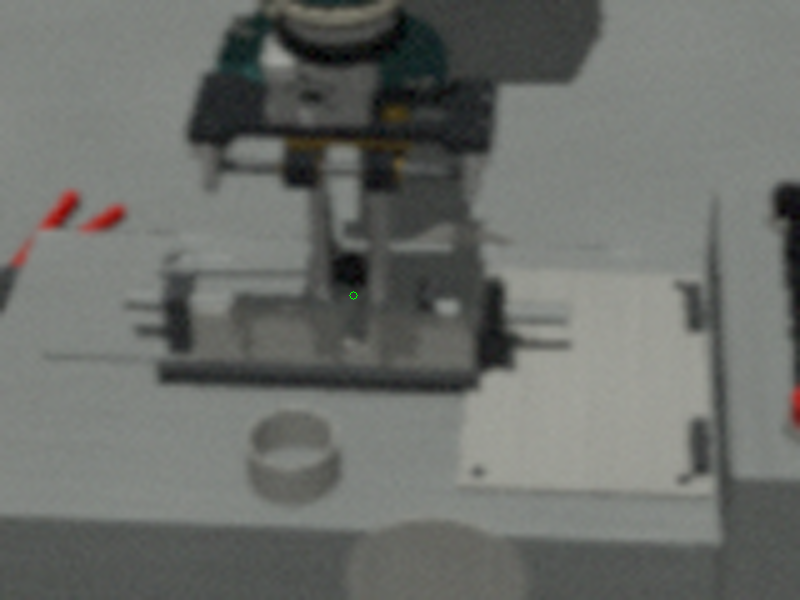

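View pics/sz6.png

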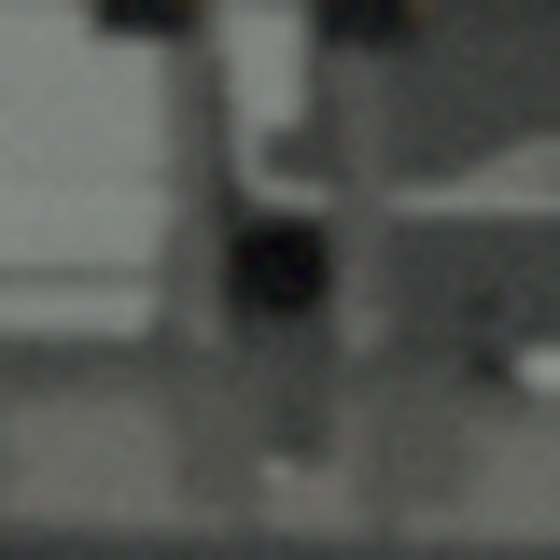

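Run:
```python
from h import *
ps=snapshot("scene"); v=np.load("m.npy"); m=v[:3]
for y in(-36,-31,-26): print(y,np.round(proj(ps,m2w(m,np.array([[17,y,189],[8,y,150],[8,y,127]])/1000)),2).tolist())
g=ps["image"][:,:,:].mean(2); sub=g[196:212,282:300]
mk=sub<40; ys,xs=np.nonzero(mk); print(xs.mean()+282,ys.mean()+196,mk.sum(), xs.min()+282,xs.max()+282)
for r in range(200,224): print(r,g[r,280:302].astype(int))
```

```text
-36 [[288.38, 204.68], [289.19, 212.75], [289.46, 218.37]]
-31 [[289.98, 204.74], [290.75, 212.81], [291.01, 218.43]]
-26 [[291.59, 204.8], [292.32, 212.87], [292.56, 218.49]]
289.2439024390244 203.65853658536585 41 286 292
200 [127 116  96  82  73  61  48  52  51  51  51  61  65  68  71  78  77  79
  81  83  84  83]
201 [123 108  88  80  80  62  41  31  21  28  17  15  35  52  72  77  78  71
  66  62  65  61]
202 [121 103  80  74  73  62  36  16   7   8  17  14  26  48  70  75  76  72
  63  59  58  60]
203 [116  95  85  83  76  59  38  24  12  12   9  20  19  42  68  79  75  71
  61  59  60  61]
204 [97 86 80 78 77 59 40 16  4 11 17 16 25 46 73 84 75 69 65 64 60 60]
205 [104  93  81  80  78  64  38  26   8  18  10  20  22  45  77  83  82  69
  66  64  63  59]
206 [115  97  80  78  78  65  44  34  33  24  20  18  30  56  81  86  82  73
  63  61  59  62]
207 [109  83  80  85  84  80  56  43  48  39  36  41  51  61  81  89  87  79
  68  65  62  60]
208 [96 71 73 83 86 84 60 52 56 55 55 51 53 65 80 94 94 81 67 63 60 64]
209 [73 67 69 74 86 79 70 57 61 59 57 61 56 62 78 89 87 71 62 60 62
[... 404 characters left out ...]
9 66 73 84 85 82 78 75 77 77 77]
216 [99 92 87 79 81 78 75 76 74 70 61 58 66 74 91 89 80 75 80 77 78 79]
217 [99 99 90 79 78 80 79 78 77 82 78 72 70 80 88 89 78 76 78 77 81 78]
218 [ 99  97  85  79  77  82  77  77  89 108 106  93  84  90  94  87  77  81
  79  78  78  78]
219 [101  99  86  85  81  78  78  80  84  99 105 102 104 101  97  90  82  78
  78  77  75  77]
220 [104 100  93  84  80  84  82  82  84  94 100 103 101 100  96  89  80  77
  79  83  79  80]
221 [ 99  98  94  92  91  91  85  79  89  94 100 100 102 103  97  91  81  78
  84  88  88  90]
222 [87 91 90 83 90 88 83 79 83 90 98 94 95 94 96 93 85 80 85 94 93 92]
223 [72 73 72 71 72 74 75 68 69 74 74 80 78 82 82 78 74 76 81 82 83 82]
```

play_rows --rows '[{"x":0.1,"y":0.41,"z":0.3,"twist":0,"jaw":-0.7},{"x":0,"y":0,"z":0,"twist":0,"jaw":-0.7}]'

```text
time: 9.25
tool_pos: [0.5566, -0.088, 0.1711]
ee_rot: [3.14, 0.0, 1.259]
wrist_force: [2.6, -3.5, 5.1]
width: 0.0225
```

play_rows --rows '[{"x":0,"y":0.19,"z":0.16,"twist":0,"jaw":-0.7},{"x":0,"y":0,"z":0,"twist":0,"jaw":-0.7}]'

```text
time: 9.42
tool_pos: [0.5583, -0.0886, 0.1697]
ee_rot: [3.14, 0.0, 1.259]
wrist_force: [2.3, -3.5, 5.3]
width: 0.0224
```

play_rows --rows '[{"x":0,"y":0.19,"z":0.17,"twist":0,"jaw":-0.7},{"x":0,"y":0,"z":0,"twist":0,"jaw":-0.7}]'

```text
time: 9.58
tool_pos: [0.5601, -0.0892, 0.168]
ee_rot: [3.14, 0.0, 1.259]
wrist_force: [2.5, -3.3, 5.6]
width: 0.0227
```

play_rows --rows '[{"x":0,"y":0.18,"z":0.17,"twist":0,"jaw":-0.7},{"x":0,"y":0,"z":0,"twist":0,"jaw":-0.7}]'

```text
time: 9.75
tool_pos: [0.5618, -0.0897, 0.1662]
ee_rot: [3.14, 0.0, 1.259]
wrist_force: [2.6, -2.7, 4.6]
width: 0.0224
```

play_rows --rows '[{"x":0,"y":0.18,"z":0.18,"twist":0,"jaw":-0.7},{"x":0,"y":0,"z":0,"twist":0,"jaw":-0.7}]'

```text
time: 9.92
tool_pos: [0.5635, -0.0903, 0.1644]
ee_rot: [3.14, 0.0, 1.259]
wrist_force: [2.7, -2.5, 4.6]
width: 0.0226
```

play_rows --rows '[{"x":0,"y":0.17,"z":0.19,"twist":0,"jaw":-0.7},{"x":0,"y":0,"z":0,"twist":0,"jaw":-0.7}]'

```text
time: 10.08
tool_pos: [0.5652, -0.0908, 0.1624]
ee_rot: [3.14, 0.0, 1.259]
wrist_force: [2.5, -2.1, 3.8]
width: 0.0227
```

play_rows --rows '[{"x":0,"y":0.16,"z":0.19,"twist":0,"jaw":-0.7},{"x":0,"y":0,"z":0,"twist":0,"jaw":-0.7}]'

```text
time: 10.25
tool_pos: [0.5667, -0.0913, 0.1604]
ee_rot: [3.14, 0.0, 1.259]
wrist_force: [3.5, -2.6, 4.4]
width: 0.0224
```

```bash
python3 look.py 7
python3 - <<'E'
from h import *
ps=snapshot("scene")
c=ps["image"][185:225,270:310,::-1]; cv2.imwrite("pics/sz7.png",cv2.resize(c,None,fx=14,fy=14,interpolation=cv2.INTER_CUBIC))
E
```

```text
10.25 [ 0.56668028 -0.09127897  0.1603843 ] [3.13986576e+00 2.33430527e-04 1.25883846e+00] 0.022387344678946385 [ 3.49426037 -2.59910322  4.36194264]
tcp mach mm [ 31.2 -30.5] slide est 84.5
```

View pics/sz7.png

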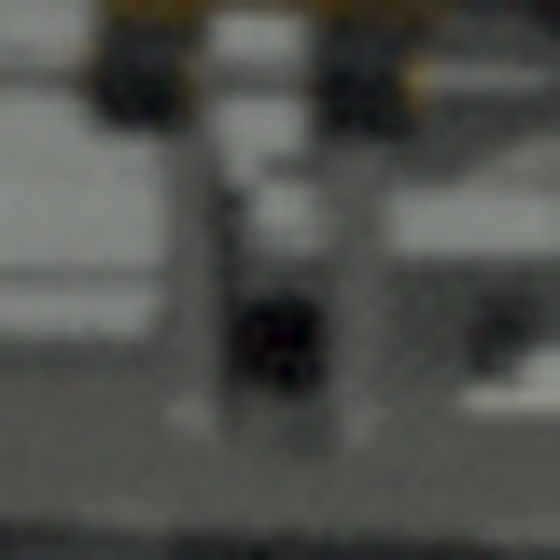

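play_rows --rows '[{"x":0,"y":0.15,"z":0.2,"twist":0,"jaw":-0.7},{"x":0,"y":0,"z":0,"twist":0,"jaw":-0.7}]'

```text
time: 10.57
tool_pos: [0.568, -0.0917, 0.1584]
ee_rot: [3.14, 0.0, 1.259]
wrist_force: [2.9, -3.7, 4.1]
width: 0.0223
```

play_rows --rows '[{"x":0,"y":0.15,"z":0.21,"twist":0,"jaw":-0.7},{"x":0,"y":0,"z":0,"twist":0,"jaw":-0.7}]'

```text
time: 10.73
tool_pos: [0.5694, -0.0921, 0.1562]
ee_rot: [3.14, 0.0, 1.259]
wrist_force: [3.2, -4.1, 4.2]
width: 0.0226
```

play_rows --rows '[{"x":0,"y":0.13,"z":0.22,"twist":0,"jaw":-0.7},{"x":0,"y":0,"z":0,"twist":0,"jaw":-0.7}]'

```text
time: 10.9
tool_pos: [0.5707, -0.0925, 0.1539]
ee_rot: [3.14, 0.0, 1.259]
wrist_force: [3.3, -3.7, 3.3]
width: 0.0224
```

play_rows --rows '[{"x":0,"y":0.13,"z":0.22,"twist":0,"jaw":-0.7},{"x":0,"y":0,"z":0,"twist":0,"jaw":-0.7}]'

```text
time: 11.07
tool_pos: [0.5719, -0.0929, 0.1516]
ee_rot: [3.14, 0.0, 1.259]
wrist_force: [3.3, -3.5, 3.8]
width: 0.0223
```

play_rows --rows '[{"x":0,"y":0.12,"z":0.23,"twist":0,"jaw":-0.7},{"x":0,"y":0.12,"z":0.23,"twist":0,"jaw":-0.7},{"x":0,"y":0,"z":0,"twist":0,"jaw":-0.7}]'

```text
time: 11.32
tool_pos: [0.574, -0.0936, 0.1467]
ee_rot: [3.141, 0.0, 1.259]
wrist_force: [3.4, -4.1, 3.7]
width: 0.0227
```

play_rows --rows '[{"x":0,"y":0.1,"z":0.24,"twist":0,"jaw":-0.7},{"x":0,"y":0.1,"z":0.24,"twist":0,"jaw":-0.7},{"x":0,"y":0,"z":0,"twist":0,"jaw":-0.7}]'

```text
time: 11.57
tool_pos: [0.5759, -0.0942, 0.1417]
ee_rot: [3.141, 0.0, 1.259]
wrist_force: [4.5, -4.9, 2.3]
width: 0.0224
```

play_rows --rows '[{"x":0,"y":0.08,"z":0.25,"twist":0,"jaw":-0.7},{"x":0,"y":0.07,"z":0.25,"twist":0,"jaw":-0.7},{"x":0,"y":0,"z":0,"twist":0,"jaw":-0.7}]'

```text
time: 11.82
tool_pos: [0.5773, -0.0946, 0.1364]
ee_rot: [3.141, -0.0, 1.259]
wrist_force: [4.3, -3.5, 2.7]
width: 0.0226
```

```bash
python3 look.py 8
python3 - <<'E'
from h import *
ps=snapshot("scene")
c=ps["image"][185:225,270:310,::-1]; cv2.imwrite("pics/sz8.png",cv2.resize(c,None,fx=14,fy=14,interpolation=cv2.INTER_CUBIC))
E
```

```text
11.8167 [ 0.5773255  -0.094611    0.13641764] [ 3.14124578e+00 -2.00286056e-05  1.25883098e+00] 0.022623508560757604 [ 4.34792451 -3.52732762  2.66141633]
tcp mach mm [ 42.4 -30.4] slide est 84.6
```

View pics/scene8.png

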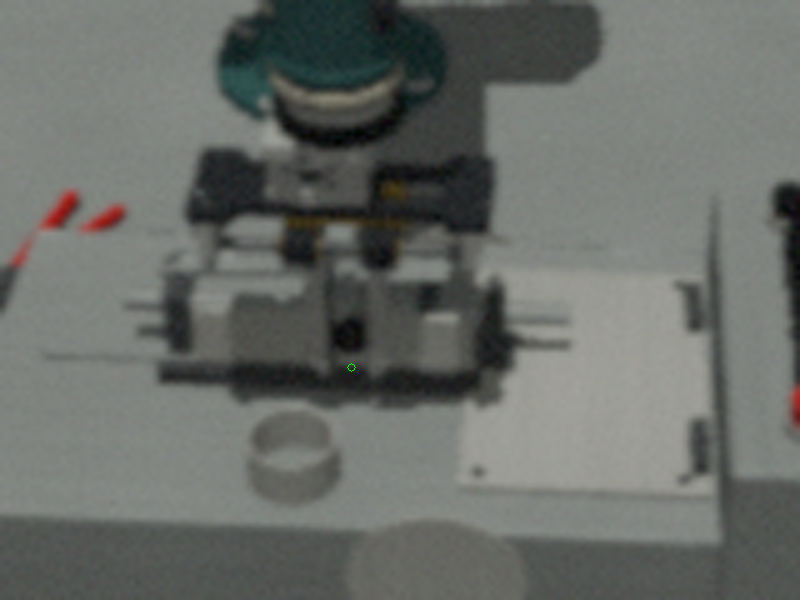

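View pics/sz8.png

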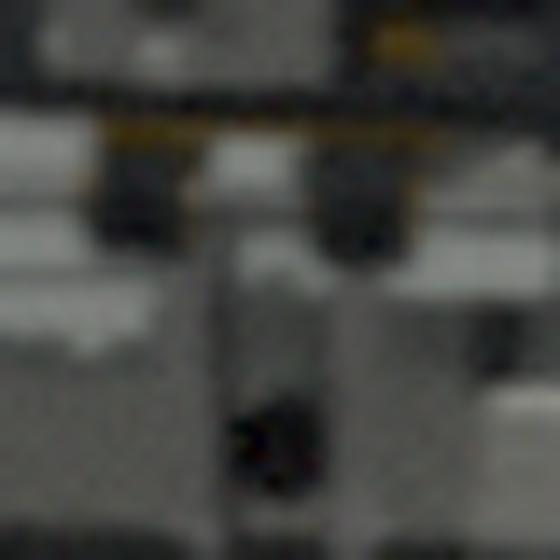

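play_rows --rows '[{"x":0,"y":0.06,"z":0.25,"twist":0,"jaw":-0.7},{"x":0,"y":0.05,"z":0.25,"twist":0,"jaw":-0.7},{"x":0,"y":0,"z":0,"twist":0,"jaw":-0.7}]'

```text
time: 12.22
tool_pos: [0.5783, -0.0949, 0.1313]
ee_rot: [3.141, -0.0, 1.259]
wrist_force: [4.0, -4.1, 2.9]
width: 0.0226
```

play_rows --rows '[{"x":0,"y":0.04,"z":0.25,"twist":0,"jaw":-0.7},{"x":0,"y":0,"z":0,"twist":0,"jaw":-0.7}]'

```text
time: 12.38
tool_pos: [0.5786, -0.095, 0.1288]
ee_rot: [3.141, -0.0, 1.259]
wrist_force: [5.0, -4.5, 1.4]
width: 0.0222
```

play_rows --rows '[{"x":0,"y":0.03,"z":0.25,"twist":0,"jaw":-0.7},{"x":0,"y":0,"z":0,"twist":0,"jaw":-0.7}]'

```text
time: 12.55
tool_pos: [0.5789, -0.0951, 0.1262]
ee_rot: [3.142, -0.0, 1.259]
wrist_force: [5.5, -4.2, 1.7]
width: 0.0222
```

play_rows --rows '[{"x":0,"y":0.01,"z":0.15,"twist":0,"jaw":-0.7},{"x":0,"y":0,"z":0,"twist":0,"jaw":-0.7}]'

```text
time: 12.72
tool_pos: [0.579, -0.0951, 0.1248]
ee_rot: [3.142, -0.0, 1.259]
wrist_force: [3.7, -3.7, 2.2]
width: 0.0224
```

play_rows --rows '[{"x":0,"y":0,"z":0.15,"twist":0,"jaw":-0.7},{"x":0,"y":0,"z":0,"twist":0,"jaw":-0.7}]'

```text
time: 12.88
tool_pos: [0.5791, -0.0951, 0.1234]
ee_rot: [3.141, -0.0, 1.259]
wrist_force: [4.4, -3.7, 2.2]
width: 0.022
```

play_rows --rows '[{"x":0,"y":0,"z":0.15,"twist":0,"jaw":-0.7},{"x":0,"y":0,"z":0,"twist":0,"jaw":-0.7}]'

```text
time: 13.05
tool_pos: [0.5791, -0.0952, 0.1219]
ee_rot: [3.141, -0.0, 1.259]
wrist_force: [4.8, -4.0, 2.3]
width: 0.0222
```

play_rows --rows '[{"x":0,"y":0,"z":0.15,"twist":0,"jaw":-0.7},{"x":0,"y":0,"z":0,"twist":0,"jaw":-0.7}]'

```text
time: 13.22
tool_pos: [0.5791, -0.0951, 0.1204]
ee_rot: [3.141, -0.0, 1.259]
wrist_force: [4.6, -4.0, 2.4]
width: 0.0224
```

```bash
python3 look.py 9
python3 - <<'E'
from h import *
ps=snapshot("scene")
c=ps["image"][185:235,265:325,::-1]; cv2.imwrite("pics/sz9.png",cv2.resize(c,None,fx=12,fy=12,interpolation=cv2.INTER_CUBIC))
E
```

```text
13.2167 [ 0.57911473 -0.09514311  0.12039928] [ 3.14120648e+00 -4.70946162e-05  1.25891430e+00] 0.02235662271536454 [ 4.59373374 -3.9917686   2.36634516]
tcp mach mm [ 44.2 -30.3] slide est 84.7
```

View pics/sz9.png

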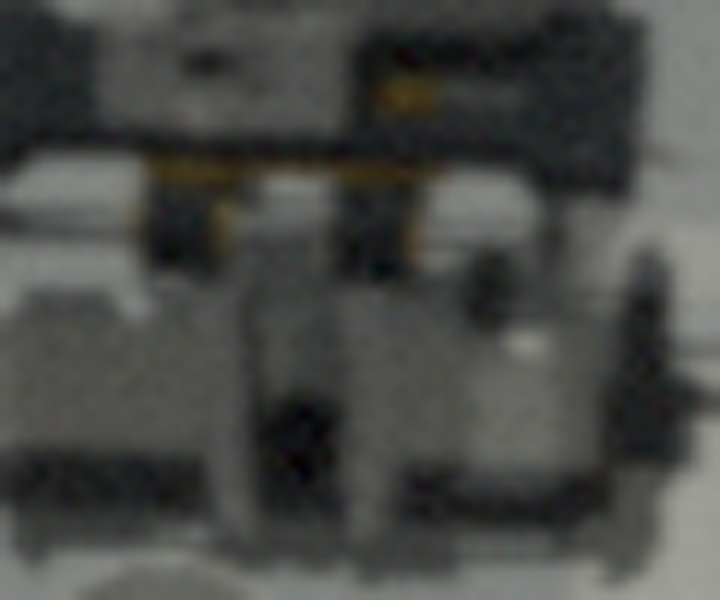

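Run:
```python
from h import *
ps=snapshot("scene"); pt=snapshot("top"); v=np.load("m.npy"); m=v[:3]
for th in (1.1,1.2,1.3,1.4,1.5,1.55):
    X=np.array([-20+64*np.sin(th),-31,136+64*np.cos(th)])/1000
    print(th,np.round(proj(ps,m2w(m,X)),2),np.round(proj(pt,m2w(m,X)),2))
g=ps["image"].mean(2)
for r in range(210,232): print(r,g[r,280:302].astype(int))
for q in("ball","cutter"):
  for n,p in(("s",ps),("t",pt)):
    print(q,n,[(r["xy"],r["conf"]) for r in look_for(p,q)])
```

```text
1.1 [[289.55 214.8 ]] [[345.03 180.96]]
1.2 [[289.52 216.8 ]] [[345.17 180.73]]
1.3 [[289.52 218.73]] [[345.24 180.65]]
1.4 [[289.55 220.57]] [[345.26 180.74]]
1.5 [[289.6 222.3]] [[345.22 180.99]]
1.55 [[289.63 223.11]] [[345.18 181.17]]
210 [72 78 79 80 71 56 54 63 64 63 69 67 64 70 75 79 77 72 65 64 64 64]
211 [74 79 82 76 67 57 55 67 65 65 68 63 64 70 75 79 79 73 67 70 69 70]
212 [76 81 82 79 70 54 56 70 70 68 66 58 59 70 79 78 77 76 74 73 74 72]
213 [77 77 78 79 73 59 57 71 74 69 64 60 58 69 76 78 80 75 71 73 78 75]
214 [80 78 78 80 73 59 59 68 71 70 62 55 59 63 70 79 76 75 77 77 79 80]
215 [79 78 81 80 77 57 60 68 73 67 60 62 54 62 69 78 77 79 76 77 80 76]
216 [78 79 82 81 75 56 52 66 65 63 56 52 55 61 69 77 74 74 77 78 81 78]
217 [76 77 76 79 74 57 49 58 58 50 45 45 52 60 75 79 77 77 77 78 77 77]
218 [79 75 79 82 76 59 45 46 42 23 31 25 38 53 71 77 79 77 76 79 79 79]
219 [77 78 78 79 74 59 43 15 22 17 18 13 26 48 66 76 83 82 74 80 81 79]
220 [78 75 79 78 74 60 33 19 10 12 11 13 31 49 70 78 81 77 77 79 79 75]
221 [79 75 75 76 74 58 34 16 22 24 20 19 31 50 68 77 78 77 77 78 78 81]
222 [62 62 70 79 77 61 37 20 22 27 22 17 27 50 71 77 81 74 73 75 76 72]
223 [40 48 68 78 75 60 42 25 10 18 18  6 32 50 72 80 78 71 61 61 58 58]
224 [30 44 64 76 79 64 41 25 14 23 18 20 27 56 77 82 76 64 52 41 41 37]
225 [28 33 61 73 74 65 43 30 24 25 30 22 39 53 76 77 75 63 43 36 31 31]
226 [31 39 58 79 82 71 48 32 26 33 29 31 30 51 68 81 78 60 43 21 32 34]
227 [43 46 61 80 88 77 58 36 29 36 41 36 36 55 77 82 77 63 42 28 26 34]
228 [70 75 71 73 81 79 67 54 52 51 49 50 45 55 76 83 74 65 47 37 45 41]
229 [93 99 82 71 67 71 64 58 53 59 54 54 59 61 77 75 69 64 53 58 56 53]
230 [96 91 75 67 62 64 63 60 61 59 57 61 62 58 64 65 61 57 59 62 59 57]
231 [120 104  88  85  74  66  66  68  72  72  66  59  68  74  74  61  63  64
  61  60  61  60]
ball s []
ball t []
cutter s [([277.5, 242.0], 0.6)]
cutter t []
```

play_rows --rows '[{"x":0,"y":0,"z":0,"twist":0,"jaw":-0.3},{"x":0,"y":0,"z":0,"twist":0,"jaw":-0.2},{"x":0,"y":0,"z":0,"twist":0,"jaw":-0.2},{"x":0,"y":0,"z":0,"twist":0,"jaw":-0.2},{"x":0,"y":0,"z":-1,"twist":0,"jaw":-0.2},{"x":0,"y":0,"z":-2,"twist":0,"jaw":-0.2},{"x":0,"y":0,"z":-2,"twist":0,"jaw":-0.2},{"x":0,"y":0,"z":-2,"twist":0,"jaw":-0.2},{"x":0,"y":0,"z":-2,"twist":0,"jaw":-0.2},{"x":0,"y":0,"z":0,"twist":0,"jaw":-0.2}]'

```text
time: 14.5
tool_pos: [0.5807, -0.0953, 0.2172]
ee_rot: [3.132, -0.001, 1.259]
wrist_force: [-0.5, -0.4, 1.4]
width: 0.0376
```

```bash
python3 look.py 10
python3 - <<'E'
from h import *
ps=snapshot("scene"); pt=snapshot("top")
c=ps["image"][185:235,265:325,::-1]; cv2.imwrite("pics/sz10.png",cv2.resize(c,None,fx=12,fy=12,interpolation=cv2.INTER_CUBIC))
for q in("ball","cutter"):
  for n,p in(("s",ps),("t",pt)):
    print(q,n,[(r["xy"],r["conf"]) for r in look_for(p,q)])
g=ps["image"].mean(2)
for r in range(214,230): print(r,g[r,280:302].astype(int))
E
```

```text
14.5 [ 0.58071988 -0.09525483  0.21721632] [ 3.13248403e+00 -9.06601623e-04  1.25927372e+00] 0.037628883310296735 [-0.54357098 -0.35462934  1.444034  ]
tcp mach mm [ 45.8 -29.9] slide est 85.1
ball s []
ball t []
cutter s [([277.3, 244.7], 0.58)]
cutter t [([347.3, 179.9], 0.63)]
214 [76 77 78 78 77 72 78 79 72 66 61 58 62 68 77 76 80 78 79 80 75 76]
215 [79 79 75 77 75 78 77 74 74 67 57 60 62 66 76 77 76 78 77 78 76 79]
216 [77 79 76 78 76 77 77 77 70 65 64 60 59 65 74 79 76 77 80 78 78 78]
217 [77 81 79 77 79 79 78 74 62 57 68 62 60 65 73 73 74 77 80 77 77 79]
218 [79 77 77 78 77 78 75 61 48 37 46 46 47 63 73 75 78 78 78 77 78 77]
219 [79 81 78 77 73 74 65 47 31 33 33 29 38 54 73 74 75 77 78 77 75 76]
220 [81 79 77 80 78 75 56 35 29 25 32 27 31 47 65 81 79 79 82 77 79 76]
221 [81 76 78 77 78 74 59 35 25 23 22 17 15 47 68 84 87 89 86 78 79 79]
222 [72 66 65 67 64 62 49 19 22 26  9 20 31 49 70 84 89 86 83 76 72 74]
223 [47 40 41 40 42 43 36 23 17 12 20 16 25 42 54 58 65 62 61 61 60 59]
224 [43 26 32 34 27 30 28 32 25 24 18 16 27 36 39 37 42 41 44 39 40 39]
225 [42 32 27 24 27 30 35 43 39 36 27 30 38 43 48 50 46 45 39 29 34 28]
226 [42 34 35 35 31 34 34 40 42 40 33 22 31 39 43 43 39 46 40 31 31 29]
227 [74 70 71 67 59 52 56 60 59 50 42 36 34 35 43 44 52 50 43 32 36 34]
228 [112 114 113 108  98  92  99 100  89  74  53  47  45  47  56  73  88  85
  77  71  67  69]
229 [126 124 128 125 119 120 121 117  99  72  59  57  54  58  73  99 112 115
 116 115 113 115]
```

View pics/sz10.png

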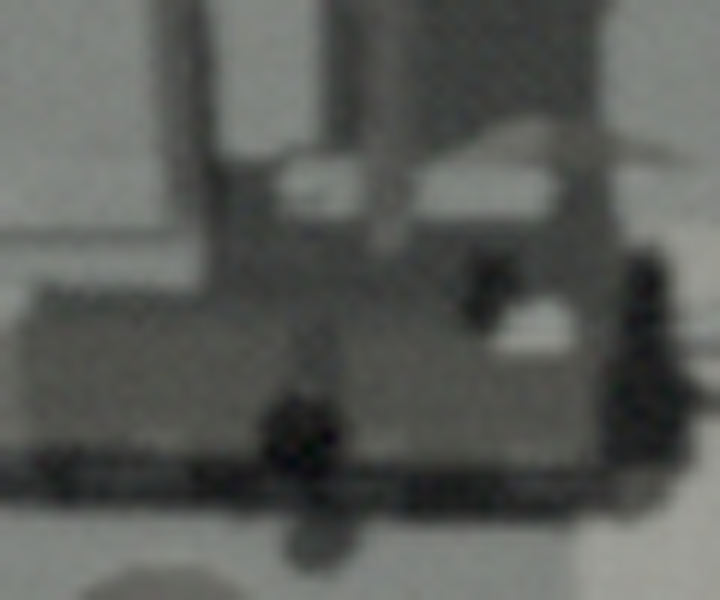

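View pics/top10.png

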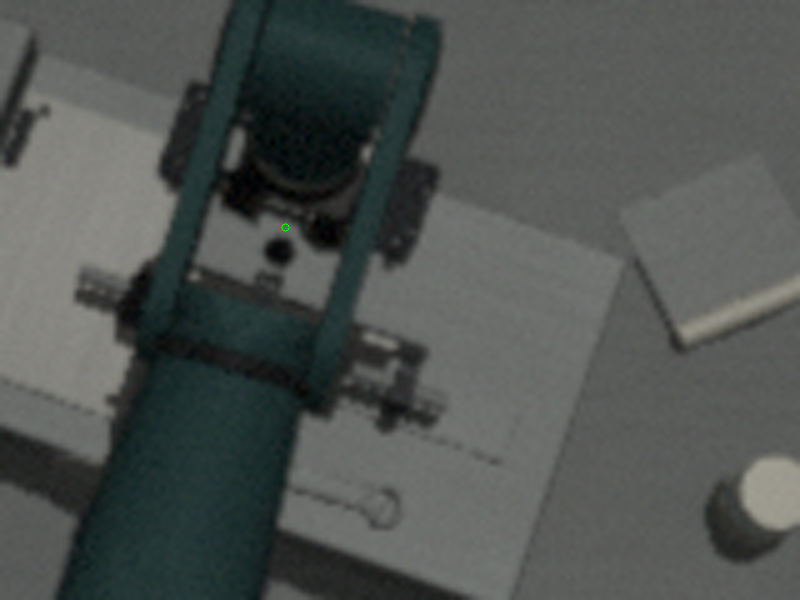

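play_rows --rows '[{"x":-0.1,"y":-0.2,"z":0,"twist":0,"jaw":-0.6},{"x":0,"y":0,"z":0,"twist":0,"jaw":-1},{"x":0,"y":0,"z":0,"twist":0,"jaw":-1},{"x":0,"y":0,"z":0,"twist":0,"jaw":-1},{"x":0,"y":0,"z":0,"twist":0,"jaw":-1},{"x":0,"y":0,"z":1.5,"twist":0,"jaw":-1},{"x":0,"y":0,"z":2,"twist":0,"jaw":-1},{"x":0,"y":0,"z":1,"twist":0,"jaw":-1},{"x":0,"y":0,"z":0.5,"twist":0,"jaw":-1},{"x":0,"y":0,"z":0,"twist":0,"jaw":-1},{"x":0,"y":0,"z":0,"twist":0,"jaw":-1}]'

```text
time: 15.82
tool_pos: [0.5767, -0.0954, 0.1616]
ee_rot: [3.141, -0.0, 1.259]
wrist_force: [0.7, 0.4, 0.6]
width: 0.0008
```

```bash
python3 look.py 11
python3 - <<'E'
from h import *
ps=snapshot("scene")
c=ps["image"][185:235,265:325,::-1]; cv2.imwrite("pics/sz11.png",cv2.resize(c,None,fx=12,fy=12,interpolation=cv2.INTER_CUBIC))
E
```

```text
15.8167 [ 0.57674269 -0.09536608  0.16158899] [ 3.14135492e+00 -1.21673853e-04  1.25897145e+00] 0.000766292141280112 [0.65764755 0.44034138 0.62572878]
tcp mach mm [ 42.1 -31.3] slide est 83.7
```

View pics/sz11.png

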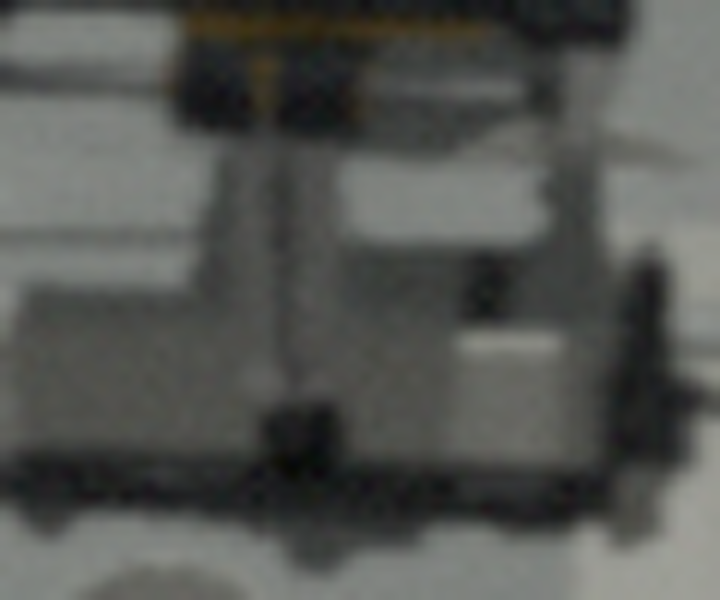

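play_rows --rows '[{"x":0.2,"y":0.1,"z":0.2,"twist":0,"jaw":-1},{"x":0,"y":0,"z":0,"twist":0,"jaw":-1}]'

```text
time: 16.13
tool_pos: [0.5786, -0.0935, 0.1597]
ee_rot: [3.141, -0.0, 1.259]
wrist_force: [-0.4, -0.6, 0.0]
width: 0.0002
```

play_rows --rows '[{"x":0,"y":0,"z":0.2,"twist":0,"jaw":-1},{"x":0,"y":0,"z":0,"twist":0,"jaw":-1}]'

```text
time: 16.3
tool_pos: [0.5783, -0.0937, 0.1571]
ee_rot: [3.141, -0.0, 1.259]
wrist_force: [-0.0, 0.1, 1.0]
width: 0.0003
```

play_rows --rows '[{"x":0,"y":0,"z":0.2,"twist":0,"jaw":-1},{"x":0,"y":0,"z":0,"twist":0,"jaw":-1}]'

```text
time: 16.47
tool_pos: [0.5781, -0.0937, 0.155]
ee_rot: [-3.141, -0.0, 1.259]
wrist_force: [0.5, -0.8, -0.9]
width: 0.0004
```

play_rows --rows '[{"x":0,"y":0,"z":0.15,"twist":0,"jaw":-1},{"x":0,"y":0,"z":0,"twist":0,"jaw":-1}]'

```text
time: 16.63
tool_pos: [0.578, -0.0937, 0.1535]
ee_rot: [-3.141, -0.0, 1.259]
wrist_force: [0.2, -0.2, -0.5]
width: 0.0005
```

play_rows --rows '[{"x":0,"y":0,"z":0.1,"twist":0,"jaw":-1},{"x":0,"y":0,"z":0,"twist":0,"jaw":-1}]'

```text
time: 16.8
tool_pos: [0.5782, -0.0938, 0.1527]
ee_rot: [3.141, -0.0, 1.259]
wrist_force: [1.3, -0.1, 0.9]
width: 0.0003
```

play_rows --rows '[{"x":0,"y":0,"z":0.1,"twist":0,"jaw":-1},{"x":0,"y":0,"z":0,"twist":0,"jaw":-1}]'

```text
time: 16.97
tool_pos: [0.5783, -0.0938, 0.1524]
ee_rot: [3.141, -0.0, 1.259]
wrist_force: [0.4, -0.1, 2.9]
width: 0.0004
```

play_rows --rows '[{"x":0,"y":0,"z":0.1,"twist":0,"jaw":-1},{"x":0,"y":0,"z":0,"twist":0,"jaw":-1}]'

```text
time: 17.13
tool_pos: [0.5784, -0.0938, 0.1523]
ee_rot: [3.14, -0.0, 1.259]
wrist_force: [-1.9, -0.8, 5.6]
width: 0.0007
```

play_rows --rows '[{"x":0,"y":0,"z":0.1,"twist":0,"jaw":-1},{"x":0,"y":0,"z":0,"twist":0,"jaw":-1}]'

```text
time: 17.3
tool_pos: [0.5784, -0.0938, 0.152]
ee_rot: [3.14, -0.0, 1.259]
wrist_force: [-1.9, 0.3, 8.2]
width: 0.0003
```

Pressing on the ball met a hard stop at tip height 152.4 mm. The ball's top should be at 152.5 mm with the handle at 1.5 rad, so it is fully down. Retreating straight up to check.

play_rows --rows '[{"x":0,"y":0,"z":-1,"twist":0,"jaw":-1},{"x":0,"y":0,"z":-2,"twist":0,"jaw":-1},{"x":0,"y":0,"z":-3,"twist":0,"jaw":-1},{"x":0,"y":0,"z":-3,"twist":0,"jaw":-1},{"x":0,"y":0,"z":-3,"twist":0,"jaw":-1},{"x":0,"y":0,"z":-2,"twist":0,"jaw":-1},{"x":0,"y":0,"z":0,"twist":0,"jaw":-1},{"x":0,"y":0,"z":0,"twist":0,"jaw":-1}]'

```text
time: 17.97
tool_pos: [0.5786, -0.0938, 0.2905]
ee_rot: [3.139, -0.0, 1.259]
wrist_force: [0.3, -0.4, -0.9]
width: 0.0008
```

```bash
python3 look.py 12
python3 - <<'E'
from h import *
ps=snapshot("scene"); pt=snapshot("top"); save(ps,"sceneF.png")
c=ps["image"][185:235,265:325,::-1]; cv2.imwrite("pics/sz12.png",cv2.resize(c,None,fx=12,fy=12,interpolation=cv2.INTER_CUBIC))
g=ps["image"].mean(2)
for r in range(215,230): print(r,g[r,284:298].astype(int))
E
```

```text
17.9667 [ 0.57856472 -0.0938463   0.29051706] [ 3.13941038e+00 -2.31591197e-04  1.25900541e+00] 0.0007937481935896935 [ 0.32919686 -0.41886737 -0.90038053]
tcp mach mm [ 43.3 -29.3] slide est 85.7
215 [100  98  91  79  75  74  78  76  71  70  76  76  79  76]
216 [100 100  93  86  83  94 107 111  96  81  77  75  81  77]
217 [101 101  95  90  89 106 120 118 103  82  76  81  86  83]
218 [100 101  96  87  91 103 112 114  97  83  80  79  87  89]
219 [98 98 91 84 75 70 78 79 82 82 91 92 96 94]
220 [104  97  88  65  42  35  36  44  58  79  91  98  98 100]
221 [100  93  77  46  31  21  23  30  38  60  88  95  99 102]
222 [90 84 66 38 26 25 20 19 35 49 81 90 96 97]
223 [74 72 56 33 25 22 23 20 25 42 66 78 82 82]
224 [65 59 46 32 14 19 20 22 27 43 58 67 68 65]
225 [48 48 40 24 19 20 13  5 29 48 52 59 55 56]
226 [40 42 40 36 32 27 28 28 29 39 43 49 47 45]
227 [65 62 59 61 54 47 38 39 40 41 52 54 55 50]
228 [107 103  98  98  92  73  54  52  51  65  81  86  87  82]
229 [123 122 121 117  98  74  60  55  55  70  95 113 117 119]
```

View pics/sz12.png

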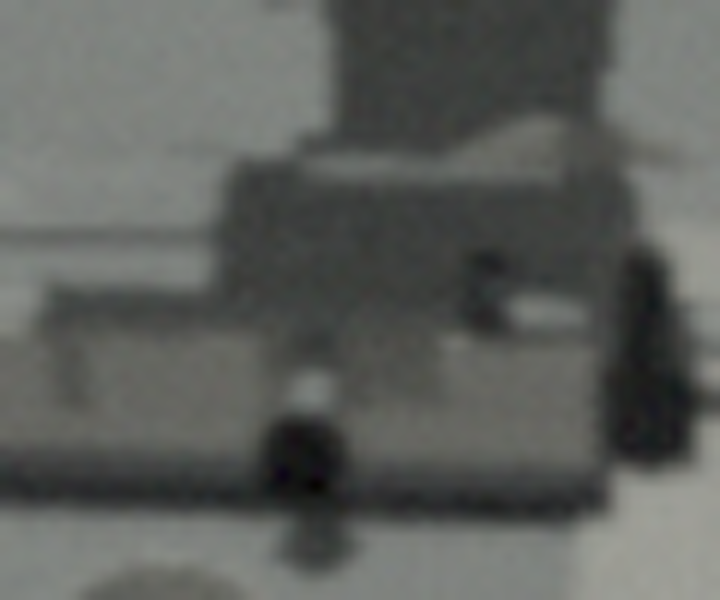

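View pics/sceneF.png

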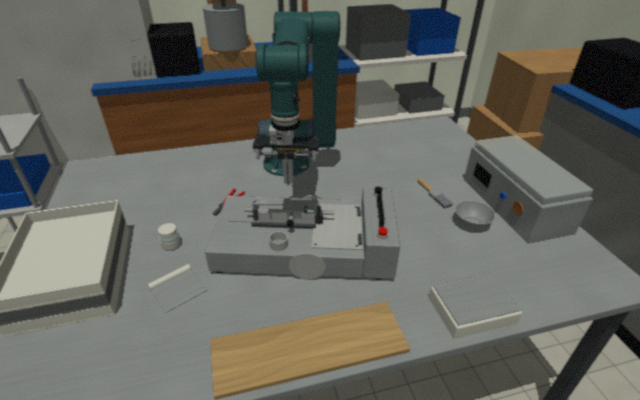

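The ball is now at about (290, 222.8), which matches the projected position for 1.5 rad. The handle bar sits in the notch, the rod is through the keeper, and the bystanders haven't moved. The arm is clear, so I'm handing in.

Run:
```python
from h import *
print(close_job())
```

```text
the job is handed in; nothing more can be done
None
```

The hatch is locked and the job was handed in at about 18 s of the 72 s allowed. The bolt is through the keeper and the handle is fully down in the guide plate's notch.

**What I did:**
- I found the machine, ball and notch in the two camera images.
- I gripped the ball across the slide direction and slid the bolt about 78 mm with the handle still up.
- I lined the handle up with the notch by sight, then turned it down in small steps, reading the wrist force after each one. There was no sign of contact with the plate where the edge would be felt, at about 0.8 rad.
- I released the ball, then pressed it down with shut fingers until it met the stop. The last push read 8 N, against the joint's stop.

**Last checks:**
- **Handle turn:** the stop came at tip height 152.4 mm, and 152.5 mm is expected at 1.5 rad. In the final image the ball sits where 1.5 rad projects.
- **Bolt:** the rod's nose shows beyond the keeper. I estimate the slide at about 84–85 mm.
- **Clearance:** the gripper is about 14 cm above the ball and reads no load.
- **Bystanders:** none looks moved in the pictures; I did not measure this.

**What disagreed:**
- **Notch position:** the two cameras put it about 2 mm apart, and the arm's own position about 1–2 mm from the image. I took a middle value.
- **Slip in the grip:** the ball slipped a few millimetres in the grip during the turn, leaving the handle at about 1.43 rad. That is why I pressed it down again.
- **Detectors:** they did not find the ball once the handle was down, so I judged its final position from the pixel values.

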